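# Set up a bar for drilling on a stepped plate

## Robot

A 6-joint arm with a two-finger parallel gripper is mounted at the origin on the work surface. World frame = base frame: x ahead of the robot, y to its left, z up, the work surface at z = 0. Lengths are in mm, angles in rad, forces in N, time in s.
With the tool pointing down it reaches from about 425 to 1125 mm from the base axis. Payload 14.9 kg.
Tool frame: the origin (TCP) lies between the finger pads; the fingertips stand 22 mm ahead of it and the grasp point (between the pads) lies 3 mm ahead of it; x points along the fingers, y is the direction in which the jaws open and shut, and the axes are right-handed (so a half turn about x gives the same grasp; the last joint's range is limited). The gripper opens to 91 mm and grips with 3 to 60 N. Pads are 32 mm wide; open, the fingers measure 118 mm over their backs; the gripper's body (76 mm by 178 mm) begins 60 mm behind the grasp point.
Start: joints at [1.246, 0.379, 1.734, -0, 1.028, -0.033], TCP at [201.381, 670.421, 208.132] pointing down, gripper open.
Joint ranges: [-2.77, 2.77], [-0.74, 2.19], [0, 2.66], [-1.06, 4.2], [0.31, 2.87], [-3.08, 3.08]. Speed limits (rad/s): [1.89, 1.89, 2.39, 3.14, 3.14, 3.14].

## Interface

Orientations are given as a rotation vector (axis times angle).
In Python, from workcell import manip, cams gives the robot as it stands. The module is installed in compiled form; this text tells all that it offers.
- The arm moves only by the tool step_arm, never from a script. Its argument "rows" is a list of rows, each an object with "fingers": the closure, from -1 (fully open) to 1 (shut), so that 0 is half open; "slide": the shift along the tool's x, y, z each as a share of 0.08 m, from -1 to 1, a list of three; "twist": the turn about the tool's x as a share of pi/2 rad, from -1 to 1. In form: [{"fingers": fingers, "slide": [dx, dy, dz], "twist": twist}, ...]. A call has 1 to 5 rows; each row is the pose to reach, as a shift and turn from the pose measured when the call began, along the tool's axes at that moment; what a row does not reach only later rows make up. A row lasts 1/12 s, in which the tool goes at most 41.7 mm and 7.16 degrees, less where a joint would pass 70% of its speed; a pose out of reach is approached as far as the arm can. A call with a number of a shift or a turn outside -1 to 1 is refused whole. A call with a gripper value outside its range is refused whole. The fingers move at their own pace and stop on an object; "grip_force" is the grip in N (left out, the last holds). Time passes only in rows, so rows that repeat a pose let the fingers close. It gives the time, the measured TCP pose, the force and the opening at its end, in the units of the state.
- manip.sense(): the state, without advancing time (a new reading comes with each control period).
- cams.read_camera(name): name is "side" or "top" or "wrist"; returns (picture, depth): 420x560x3 uint8, blue, green, red; 420x560 float32, mm along the optical axis (not along the pixel's ray), 0 where there is no reading.
- cams.camera_info(name): a dict with "intrinsics" (3x3 intrinsics, pixels), "dist" ([k1, k2, p1, p2, k3] as OpenCV has them; the pictures are not rectified), "view" (4x4, takes a point from world to camera coordinates); the wrist camera has in their place "tool_from_camera" (4x4, takes a point from camera to tool coordinates, whose origin is the TCP and whose axes are the tool frame's). Camera axes: x right, y down, z forward; pixel columns grow to the right and rows downward; lengths in mm; the calibration is good to about 2 mm. A picture is of the moment at which its call begins: read the wrist's pose just before it. camera_info takes no time and is no camera call.
- manip.finish_job(): hands the job in, once; it reports no verdict.
The state is a dict: "time": time; "qpos": joint angles; "joint_velocities": joint speeds; "joint_efforts": joint torques, N m; "position": TCP position; "tcp_rot": TCP orientation; "force": force on the tool from outside, world axes, zero at the start; "moment": the same for the moment, N m; "gripper_width": finger opening in mm.
Only numpy, scipy, OpenCV 4.12 (cv2) and the standard library are available. Lean on these libraries where they do the work, as an engineer would, in place of code of your own. Each camera call takes 0.05 s, during which the arm holds its last target.

## Task

Set up the aluminium bar for drilling on the grey stepped plate: stand the yellow low riser in the yellow outline on the plate's raised step and the blue tall riser in the blue outline on its lower part, each lengthwise in its outline, with the red swarf dish between them in the red ring. Lay the bar level across both risers, along the plate, with its hole centred over the dish, and stand the brass weight upright on the bar directly above the middle of the blue riser. Leave everything released and still, and leave the green tin, the jar and the wrench where they are.

Things in the scene. Friction and masses are not known exactly. Their poses are not given: they have to be found in the camera images.
- plate: Fixed grey set-up plate, 210 (its x) by 110 mm (its y), turned any way. Origin: centre of its underside, on the bench; z up. 16 mm thick, but its +x end, x = 42 to 105 mm, is a raised dark steel step 26 mm thick. Painted flat marks, all at y = 0: yellow outline (42 by 72 mm, long along y) on the step at x = +73.5; same in blue on the lower part at x = -73.5; red ring, 67 mm across, at x = 0.
- tall_riser_mid (a point): Blue tall riser, a loose steel block 30 mm (its x) by 60 mm (its y) by 44 mm high, painted all over. Point: its centre, 22 mm above its underside; z up. About 0.6 kg. Starts upright on a fixed black mat 3 mm thick beside the plate, as do the other four parts.
- low_riser_mid (a point): Yellow low riser, a loose steel block 30 mm (its x) by 60 mm (its y) by 34 mm high, painted all over; 10 mm lower than the blue one, which makes up for the plate's step. Point: its centre, 17 mm above its underside; z up. About 0.48 kg.
- dish_mid (a point): Red open swarf dish, round and straight-sided, 52 mm across, 26 mm high, wall and bottom 3 mm. Loose, about 80 g. Point: its centre, 13 mm above its underside; z up.
- bar_mid (a point): Bare aluminium bar, 190 mm (its x) by 40 mm (its y) by 10 mm thick, with a 15 mm hole through its middle; the same both ways round. Loose, about 0.2 kg. Point: its centre (in the hole), 5 mm above its underside; z up. It starts lying flat along one edge of the mat, the other four parts stand in two rows of two parallel to it, about 130 mm apart in a row.
- weight_mid (a point): Brass cylindrical weight, 40 mm across, 44 mm high, standing upright, with a small dark dot on its top. Loose, about 0.42 kg. Point: its centre, 22 mm above its underside; z up.
- tin_mid (a point): Bystander: closed green tin, 54 mm across, 70 mm high, loose. Point: its centre, 35 mm up.
- jar_mid (a point): Bystander: small white jar with black cap, 44 mm across, 50 mm high, loose. Point: its centre, 25 mm up.
- wrench_mid (a point): Bystander: steel wrench 150 mm long lying flat on the bench, its length along its x. Point: near its middle, 5 mm up.
Not all that is in view belongs to the job. Of the things shaped like the part that bears tall_riser_mid, the blue one is meant.

How it is judged:
By the outcome, as a careful person would: the job done as asked, in the order asked, and still so for the second after the job is handed in, with the robot touching nothing.
It also fails if it takes over 141 s, if anything falls off the work surface, if the arm or the gripper's body presses on something with over 40 N, if the wrist force passes 120 N, or if a joint passes its speed limit or range.

## Working session

There is one attempt and no reset: what is moved stays moved. The work goes in short steps, Python scripts to look and compute and a tool call to move; the robot and the scene stay as the last step left them, time stands still between calls to the robot, and variables do not carry over. Pictures are saved under pics/ and viewed, and the job is handed in when it is done.

Besides the shell and the picture viewer there is one more tool, called by a JSON object that holds its "method" and its "body". step_arm: Moves the arm, as the interface text tells. Shift numbers are shares of 0.08 m and turn numbers shares of pi/2 rad, none past 1 either way. Its arguments: {"type":"object","properties":{"rows":{"type":"array"},"grip_force":{"type":"number"}},"required":["rows"]}

```bash
ls; mkdir -p pics
python3 - <<'E'
from workcell import manip,cams
import cv2,numpy as np
np.set_printoptions(suppress=True,precision=3)
print(manip.sense())
for n in ["side","top","wrist"]:
    p,d=cams.read_camera(n); cv2.imwrite(f"pics/{n}0.png",p); np.savez(f"pics/{n}0.npz",p=p,d=d)
    i=cams.camera_info(n); print(n,i)
E
```

```text
pics
{'time': 0.0, 'qpos': array([ 1.246,  0.379,  1.735, -0.   ,  1.029, -0.033]), 'joint_velocities': array([-0.001,  0.001,  0.001, -0.   , -0.001,  0.002]), 'joint_efforts': array([  0.   , -76.376, -43.435,   0.065,   0.043,  -0.   ]), 'position': array([201.245, 670.016, 207.484]), 'tcp_rot': array([ 0.228,  1.559, -0.23 ]), 'force': array([ 0.688, -0.199, -0.541]), 'moment': array([-0.067,  0.041, -0.048]), 'gripper_width': 91.09630537388783}
side {'intrinsics': array([[449.418,   0.   , 276.675],
       [  0.   , 449.418, 216.494],
       [  0.   ,   0.   ,   1.   ]]), 'dist': array([-0.115,  0.   ,  0.   ,  0.   ,  0.   ]), 'view': array([[   0.929,   -0.37 ,   -0.013, -496.049],
       [  -0.242,   -0.578,   -0.779,  157.373],
       [   0.281,    0.727,   -0.627, 1041.798],
       [   0.   ,    0.   ,    0.   ,    1.   ]])}
top {'intrinsics': array([[401.012,   0.   , 275.458],
       [  0.   , 401.012, 212.859],
       [  0.   ,   0.   ,   1.   ]]), 'dist': array([-0.077,  0.   ,  0.   ,  0.   ,  0.   ]), 'view': array([[ -0.026,  -1.   ,  -0.001, -47.943],
       [ -0.99 ,   0.026,  -0.142, 507.697],
       [  0.142,  -0.003,  -0.99 , 801.291],
       [  0.   ,   0.   ,   0.   ,   1.   ]])}
wrist {'intrinsics': array([[363.924,   0.   , 285.416],
       [  0.   , 363.924, 209.999],
       [  0.   ,   0.   ,   1.   ]]), 'dist': array([-0.049,  0.   ,  0.   ,  0.   ,  0.   ]), 'tool_from_camera': array([[   0.   ,   -0.268,    0.964, -177.084],
       [   1.   ,    0.001,    0.   ,    0.079],
       [  -0.001,    0.964,    0.268,  -75.259],
       [   0.   ,    0.   ,    0.   ,    1.   ]])}
```

View pics/top0.png

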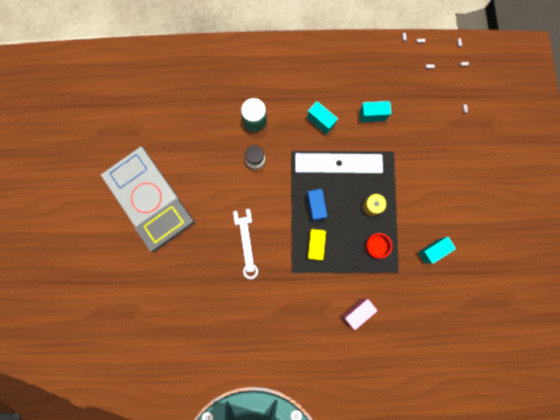

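View pics/side0.png

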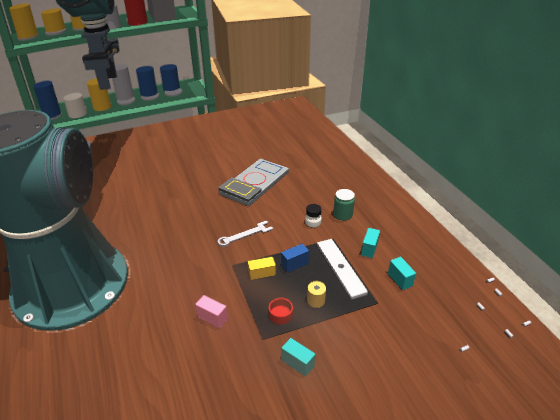

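View pics/wrist0.png

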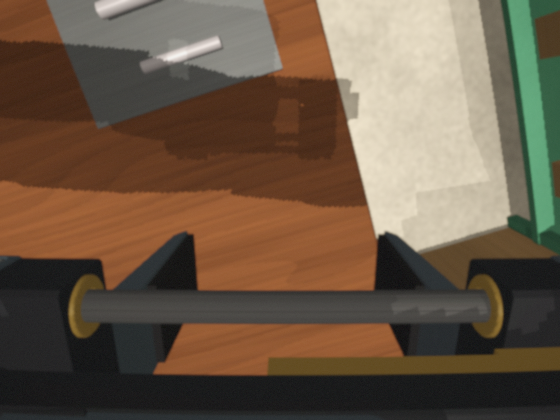

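```bash
cat > h.py <<'E'
from workcell import manip,cams
import cv2,numpy as np
from scipy.spatial.transform import Rotation as R
np.set_printoptions(suppress=True,precision=2)
def pose(s=None):
    s=s or manip.sense(); T=np.eye(4); T[:3,:3]=R.from_rotvec(s['tcp_rot']).as_matrix(); T[:3,3]=s['position']; return T
def w2c(n,T=None):
    i=cams.camera_info(n)
    if n=='wrist': return np.linalg.inv(T@i['tool_from_camera'])
    return np.array(i['view'])
def ray(n,uv,T=None):
    i=cams.camera_info(n); p=cv2.undistortPoints(np.float64(uv).reshape(-1,1,2),i['intrinsics'],i['dist'])[:,0]
    C=np.linalg.inv(w2c(n,T)); d=np.c_[p,np.ones(len(p))]@C[:3,:3].T
    return C[:3,3],d
def onz(n,uv,z,T=None):
    o,d=ray(n,uv,T); return o+d*((z-o[2])/d[:,2])[:,None]
def proj(n,P,T=None):
    i=cams.camera_info(n); V=w2c(n,T)
    return cv2.projectPoints(np.float64(P).reshape(-1,1,3),cv2.Rodrigues(V[:3,:3])[0],V[:3,3],i['intrinsics'],i['dist'])[0][:,0]
def tri(obs): # list (n,uv,T)
    A=np.zeros((3,3));b=np.zeros(3);L=[]
    for n,uv,T in obs:
        o,d=ray(n,[uv],T); d=d[0]/np.linalg.norm(d[0]); M=np.eye(3)-np.outer(d,d); A+=M;b+=M@o;L.append((o,M))
    X=np.linalg.solve(A,b); return X,[np.linalg.norm(M@(X-o)) for o,M in L]
def cloud(n,d,T=None):
    v,u=np.mgrid[0:420,0:560]; i=cams.camera_info(n)
    p=cv2.undistortPoints(np.float64(np.stack([u,v],-1)).reshape(-1,1,2),i['intrinsics'],i['dist'])[:,0]
    C=np.linalg.inv(w2c(n,T)); X=np.c_[p,np.ones(len(p))]*d.reshape(-1,1)
    return (X@C[:3,:3].T+C[:3,3]).reshape(420,560,3)
E
python3 - <<'E'
from h import *
for n,(x0,y0,x1,y1),nm in [("top",(90,140,290,290),"a"),("top",(280,140,480,290),"b"),("side",(200,150,300,225),"c"),("side",(220,220,390,347),"d")]:
    p=np.load(f"pics/{n}0.npz")['p'][y0:y1,x0:x1]
    s=800/(x1-x0); cv2.imwrite(f"pics/crop_{nm}.png",cv2.resize(p,None,fx=s,fy=s,interpolation=cv2.INTER_CUBIC))
for n in ["top","side"]:
    D=np.load(f"pics/{n}0.npz");p=D['p'];X=cloud(n,D['d'])
    hsv=cv2.cvtColor(p,cv2.COLOR_BGR2HSV)
    for c,h0,h1 in [("blue",105,125),("yel",20,35),("red",0,5),("cyan",82,95)]:
        m=((hsv[...,0]>=h0)&(hsv[...,0]<=h1)&(hsv[...,1]>150)&(hsv[...,2]>60)).astype(np.uint8)
        k,l,st,ce=cv2.connectedComponentsWithStats(m)
        for j in range(1,k):
            if st[j,4]>60:
                P=X[(l==j)]; t=np.percentile(P[:,2],80); Q=P[P[:,2]>t-4]
                print(n,c,st[j],ce[j],"z80",t,"c",Q.mean(0))
E
```

```text
top blue [307 189  20  32 478] [316.72 204.46] z80 48.77174936845472 c [ 521.14 -147.16   53.94]
top yel [363 194  23  22 149] [372.27 205.34] z80 45.999735739825766 c [ 524.87 -268.49   46.73]
top yel [144 207  39  36 166] [162.64 224.39] z80 28.229072159585485 c [488.97 178.25  27.13]
top yel [307 228  20  33 542] [316.36 244.37] z80 38.748765097394724 c [ 439.68 -144.54   37.83]
top red [365 232  28  27 568] [378.71 245.39] z80 27.672099105264557 c [ 431.19 -266.34   71.13]
top cyan [308 102  29  31 513] [321.4  117.06] z80 45.57059346997166 c [ 712.41 -166.73   53.82]
top cyan [360 102  31  20 532] [374.82 111.09] z80 45.66446105629259 c [ 726.52 -284.41   49.62]
top cyan [420 237  35  26 522] [436.86 250.2 ] z80 45.574641936378725 c [ 419.24 -396.95   46.78]
side blue [160  65  17  26 335] [168.64  77.07] z80 -66.16398621128008 c [ 509.05 1459.19  -51.61]
side blue [137  67  18  29 397] [145.42  80.83] z80 -47.98735098701286 c [ 384.77 1414.9   -26.17]
side blue [ 34  82  22  35 445] [44.57 97.7 ] z80 -21.254436481768607 c [-110.33 1433.28  -17.38]
side blue [281 244  28  27 504
[... 335 characters left out ...]
8  1308.03  292.17]
side yel [ 87  78  24  33 468] [98.15 96.08] z80 -68.64827919789352 c [ 125.69 1411.09  -52.95]
side yel [248 257  28  19 365] [263.39 265.27] z80 36.84813175190502 c [ 437.6  -145.92   36.06]
side red [125   0  22  26 467] [135.51  11.82] z80 305.11597934418563 c [ 383.21 1325.87  318.17]
side red [268 298  25  26 521] [279.98 310.45] z80 25.55919550432452 c [ 426.88 -289.98   40.64]
side cyan [362 228  17  29 341] [369.87 242.08] z80 43.62477795835264 c [ 707.53 -180.9    53.38]
side cyan [389 257  27  33 553] [401.46 272.91] z80 43.6623825976068 c [ 716.85 -300.19   57.7 ]
side cyan [282 338  33  24 366] [297.78 350.25] z80 44.21309447096644 c [ 418.04 -400.38   45.12]
```

View pics/crop_a.png

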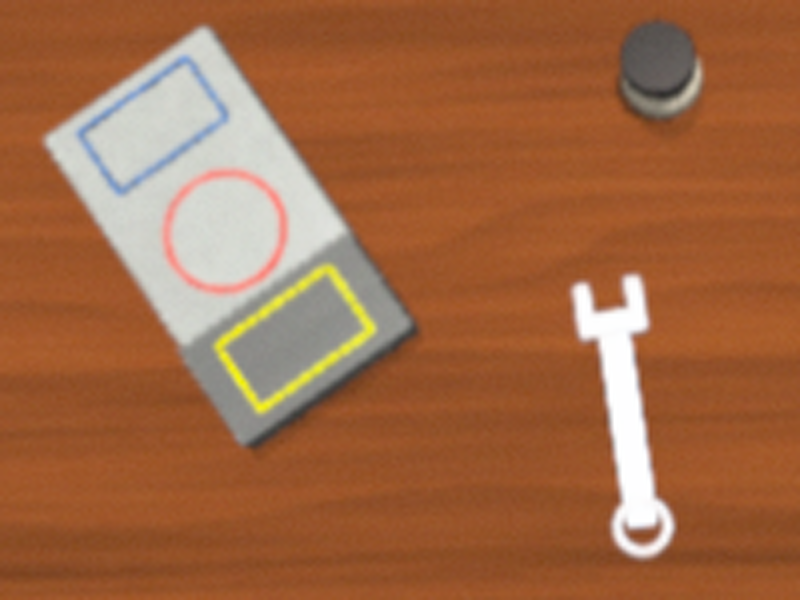

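View pics/crop_b.png

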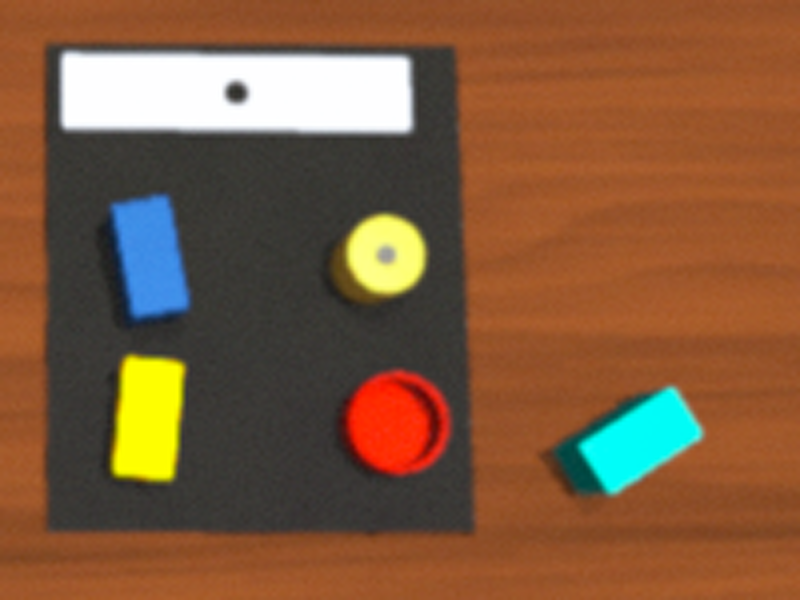

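View pics/crop_c.png

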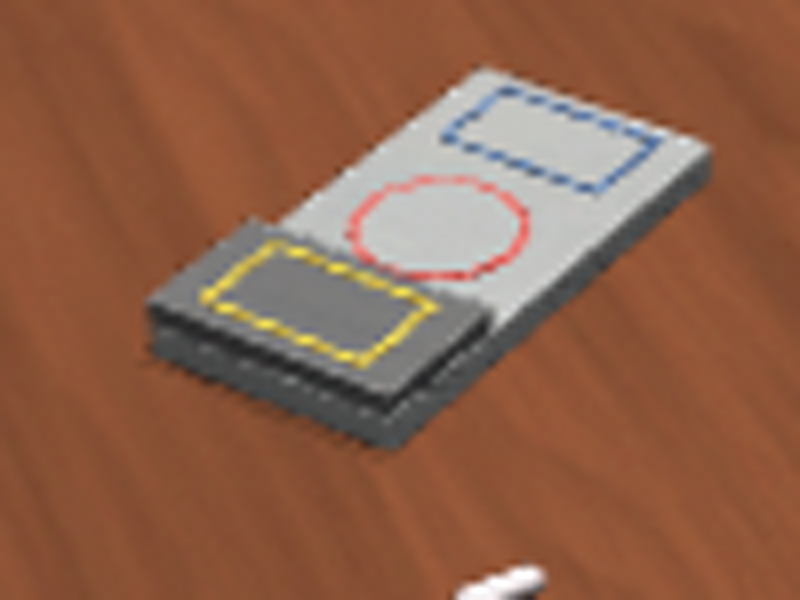

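View pics/crop_d.png

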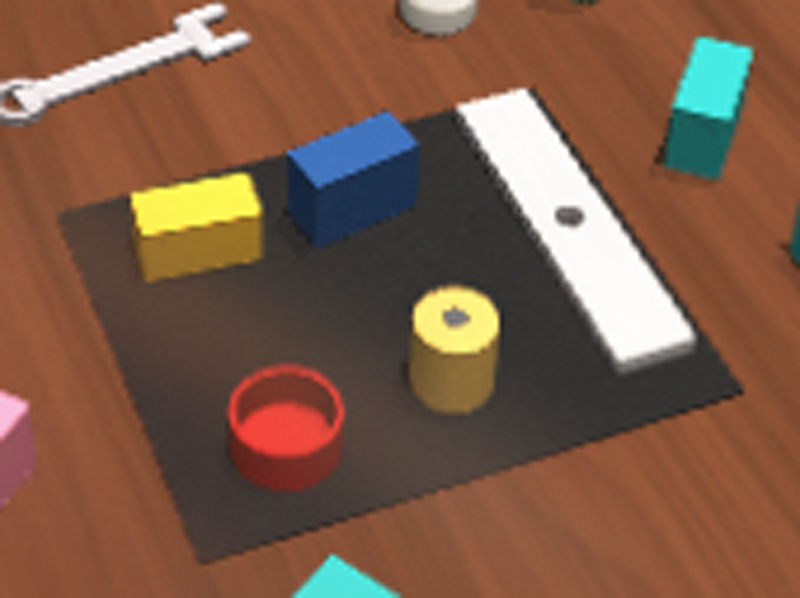

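```bash
cat > m1.py <<'E'
from h import *
def tp(P,o,s): return (np.float64(P)+.5)/s-.5+np.array(o)
A=lambda P:tp(P,(90,140),4.); B=lambda P:tp(P,(280,140),4.); C=lambda P:tp(P,(200,150),8.); D=lambda P:tp(P,(220,220),800/170)
obs={
'plate_blue':(A([(187,58),(80,132),(121,193),(227,117)]),C([(658,143),(503,90),(445,137),(600,190)])[[1,2,3,0]] if 0 else C([(658,143),(503,90),(445,137),(600,190)])),
'plate_yel':(A([(329,267),(217,346),(262,411),(375,327)]),C([(437,305),(270,243),(203,297),(365,362)])),
'ring':(A([(225,231)]),C([(438,228)])),
'blue':(B([(111,203),(167,196),(189,306),(134,319)]),D([(387,115),(418,145),(319,183),(289,153)])),
'yel':(B([(125,355),(185,361),(174,481),(112,474)]),D([(249,176),(262,213),(138,234),(132,193)])),
'bar':(B([(62,52),(411,57),(413,131),(62,128)]),D([(530,89),(693,340),(620,364),(457,106)])),
'hole':(B([(236,92)]),D([(569,215)])),
'weight':(B([(386,254)]),D([(456,318)])),
'dish':(B([(397,422)]),D([(287,411)])),
}
for k,(a,b) in obs.items():
    X=[tri([('top',p,None),('side',q,None)]) for p,q in zip(a,b)]
    P=np.array([x[0] for x in X]); e=[x[1][0] for x in X]
    print(k,P.mean(0),'res',np.array(e))
    if len(P)==4:
        print('   z',P[:,2],'sides',[round(np.linalg.norm(P[i]-P[(i+1)%4]),1) for i in range(4)])
        for i,j in[(1,0),(2,3),(2,1),(3,0)]:
            d=P[i]-P[j]; print('   dir',i,j,round(np.degrees(np.arctan2(d[1],d[0])),1))
E
python3 m1.py
```

```text
plate_blue [610.8  260.46  16.03] res [0.04 0.97 0.02 0.5 ]
   z [15.09 15.84 16.72 16.47] sides [np.float64(71.9), np.float64(42.3), np.float64(71.2), np.float64(41.8)]
   dir 1 0 125.1
   dir 2 3 125.5
   dir 2 1 -144.0
   dir 3 0 -144.9
plate_yel [489.57 176.35  27.15] res [0.48 1.01 0.01 0.79]
   z [25.91 27.01 28.32 27.35] sides [np.float64(73.2), np.float64(42.5), np.float64(72.9), np.float64(42.4)]
   dir 1 0 125.5
   dir 2 3 125.5
   dir 2 1 -143.4
   dir 3 0 -143.9
ring [549.96 219.05  16.38] res [0.37]
blue [ 521.85 -147.88   45.43] res [1.37 0.72 0.1  0.54]
   z [42.4  45.49 48.34 45.5 ] sides [np.float64(29.6), np.float64(58.6), np.float64(28.7), np.float64(60.8)]
   dir 1 0 -84.1
   dir 2 3 -79.9
   dir 2 1 -171.4
   dir 3 0 -170.7
yel [ 438.67 -144.92   35.78] res [0.75 1.09 0.7  0.73]
   z [32.82 36.91 38.24 35.13] sides [np.float64(31.2), np.float64(62.0), np.float64(31.8), np.float64(60.9)]
   dir 1 0 -98.7
   dir 2 3 -100.8
   dir 2 1 172.3
   dir 3 0 171.6
bar [ 617.11 -203.27   12.11] res [0.01 1.94 0.51 0.18]
   z [10.71 13.25 12.35 12.14] sides [np.float64(192.2), np.float64(40.3), np.float64(192.5), np.float64(43.2)]
   dir 1 0 -92.9
   dir 2 3 -92.1
   dir 2 1 178.5
   dir 3 0 178.0
hole [ 616.86 -202.38   12.52] res [0.54]
weight [ 519.37 -270.62   46.83] res [0.41]
dish [ 433.41 -276.25   27.02] res [0.18]
```

```bash
cat > plan.py <<'E'
import sys
from h import *
# usage: plan.py x y z yawdeg(tool y dir, mod180)
s=manip.sense(); T=pose(s)
print('t',round(s['time'],2),'pos',s['position'],'yaw',round(np.degrees(np.arctan2(T[1,1],T[0,1])),2),'tilt',np.degrees(np.arccos(-T[2,0])),'q1,q6',s['qpos'][0],s['qpos'][5],'F',s['force'],'w',round(s['gripper_width'],2))
if len(sys.argv)>4:
    x,y,z,yaw=map(float,sys.argv[1:5])
    d=T[:3,:3].T@(np.array([x,y,z])-T[:3,3]); print('slide',d/80,'mm',d)
    cur=np.degrees(np.arctan2(T[1,1],T[0,1])); 
    dy=(yaw-cur+90)%180-90
    print('yaw change',dy,'twist',-dy/90)
    yd=np.radians(cur+dy)
    # steps: axes after the turn
    X=np.array([0,0,-1.]);Y=np.array([np.cos(yd),np.sin(yd),0]);Z=np.cross(X,Y)
    e=np.array([x,y,z])-T[:3,3]; print('after turn slide',np.array([X@e,Y@e,Z@e])/80)
E
python3 plan.py 438.7 -144.9 120 82; python3 -c "
from h import *
print(pose())"
```

```text
t 0.15 pos [201.3  670.09 207.62] yaw 73.28 tilt 0.05191584437633833 q1,q6 1.2456679350510043 -0.033313473066441585 F [ 0.21  0.08 -0.14] w 91.22
slide [ 1.1  -8.9   5.77] mm [  88.26 -712.16  461.83]
yaw change 8.71919907616656 twist -0.09687998973518401
after turn slide [ 1.1  -9.68  4.36]
[[ -0.     0.29   0.96 201.3 ]
 [ -0.     0.96  -0.29 670.09]
 [ -1.    -0.    -0.   207.62]
 [  0.     0.     0.     1.  ]]
```

{"method": "step_arm", "body": {"rows": [{"fingers":-1,"slide":[0,-1,1],"twist":0},{"fingers":-1,"slide":[0,-1,1],"twist":0},{"fingers":-1,"slide":[0,-1,1],"twist":0}], "grip_force": 30}}

```text
time: 0.4
position: [255.3, 568.1, 207.0]
tcp_rot: [0.227, 1.559, -0.23]
force: [0.8, 0.4, -0.3]
gripper_width: 91.1
```

{"method": "step_arm", "body": {"rows": [{"fingers":-1,"slide":[0,-1,1],"twist":0},{"fingers":-1,"slide":[0,-1,1],"twist":0},{"fingers":-1,"slide":[0,-1,1],"twist":0}]}}

```text
time: 0.65
position: [309.5, 466.0, 207.0]
tcp_rot: [0.227, 1.559, -0.231]
force: [0.6, 0.1, 0.3]
gripper_width: 91.2
```

{"method": "step_arm", "body": {"rows": [{"fingers":-1,"slide":[0,-1,1],"twist":0},{"fingers":-1,"slide":[0,-1,1],"twist":0},{"fingers":-1,"slide":[0,-1,1],"twist":0}]}}

```text
time: 0.9
position: [363.7, 363.9, 207.0]
tcp_rot: [0.226, 1.559, -0.231]
force: [0.4, 1.4, -1.0]
gripper_width: 91.4
```

{"method": "step_arm", "body": {"rows": [{"fingers":-1,"slide":[0,-1,1],"twist":0},{"fingers":-1,"slide":[0,-1,1],"twist":0},{"fingers":-1,"slide":[0,-1,1],"twist":0}]}}

```text
time: 1.15
position: [417.9, 261.9, 207.4]
tcp_rot: [0.226, 1.559, -0.232]
force: [0.2, -0.0, -0.0]
gripper_width: 91.1
```

```bash
cat > wr.py <<'E'
import sys
from h import *
T=pose(); p,d=cams.read_camera('wrist'); np.savez(f'pics/{sys.argv[1]}.npz',p=p,d=d,T=T)
cv2.imwrite(f'pics/{sys.argv[1]}.png',p); print(T[:3,3])
E
python3 wr.py w1
```

```text
[417.95 261.88 207.36]
```

View pics/w1.png

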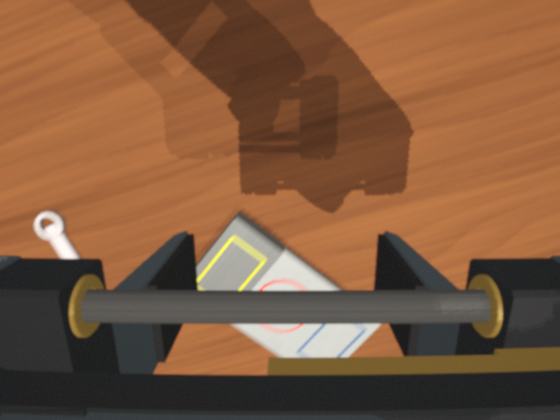

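{"method": "step_arm", "body": {"rows": [{"fingers":-1,"slide":[0,-1,0.7],"twist":0},{"fingers":-1,"slide":[0,-1,0.7],"twist":0},{"fingers":-1,"slide":[0,-1,0.7],"twist":0}]}}

```text
time: 1.45
position: [450.5, 163.5, 207.6]
tcp_rot: [0.227, 1.558, -0.234]
force: [0.3, 0.1, -0.2]
gripper_width: 91.4
```

{"method": "step_arm", "body": {"rows": [{"fingers":-1,"slide":[0,-1,0.7],"twist":0},{"fingers":-1,"slide":[0,-1,0.7],"twist":0},{"fingers":-1,"slide":[0,-1,0.7],"twist":0}]}}

```text
time: 1.7
position: [481.8, 67.5, 208.2]
tcp_rot: [0.227, 1.558, -0.235]
force: [-0.4, 1.0, 0.2]
gripper_width: 91.0
```

{"method": "step_arm", "body": {"rows": [{"fingers":-1,"slide":[0,-1,0.7],"twist":0},{"fingers":-1,"slide":[0,-1,0.7],"twist":0},{"fingers":-1,"slide":[0,-1,0.7],"twist":0}]}}

```text
time: 1.95
position: [513.1, -28.7, 208.9]
tcp_rot: [0.228, 1.557, -0.236]
force: [-0.9, 0.6, 0.9]
gripper_width: 91.4
```

{"method": "step_arm", "body": {"rows": [{"fingers":-1,"slide":[0,-1,0.6],"twist":0},{"fingers":-1,"slide":[0,-1,0.6],"twist":0},{"fingers":-1,"slide":[0,-1,0.6],"twist":0}]}}

```text
time: 2.2
position: [536.7, -123.1, 209.6]
tcp_rot: [0.229, 1.556, -0.238]
force: [-1.2, 0.1, 0.2]
gripper_width: 91.2
```

{"method": "step_arm", "body": {"rows": [{"fingers":-1,"slide":[0,-0.8,0],"twist":0},{"fingers":-1,"slide":[0,-0.8,0],"twist":0},{"fingers":-1,"slide":[0,-0.8,0],"twist":0}]}}

```text
time: 2.45
position: [517.0, -187.4, 209.8]
tcp_rot: [0.23, 1.556, -0.241]
force: [0.2, -0.7, 0.8]
gripper_width: 91.2
```

```bash
python3 wr.py w2; python3 plan.py 438.7 -144.9 120 82
```

```text
[ 516.96 -187.37  209.84]
t 2.5 pos [ 517.35 -185.73  209.82] yaw 72.78 tilt 0.36326445255420087 q1,q6 -0.3844258740663223 -1.6510491576545223 F [-0.33  0.35 -0.62] w 91.2
slide [ 1.12  0.2  -1.09] mm [ 89.47  16.22 -87.48]
yaw change 9.215739407265957 twist -0.10239710452517731
after turn slide [ 1.12  0.37 -1.04]
```

View pics/w2.png

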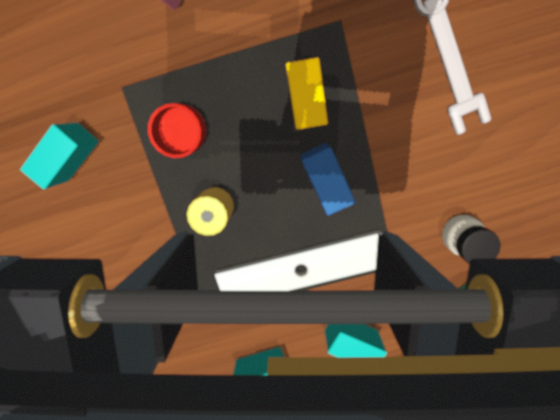

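```bash
python3 wr.py w3
python3 - <<'E'
from h import *
D=np.load('pics/w3.npz');p=D['p']
cv2.imwrite('pics/w3c.png',cv2.resize(p[10:310,120:420],None,fx=2.6,fy=2,interpolation=3) if 0 else cv2.resize(p[40:240,130:396],None,fx=3,fy=3,interpolation=3))
T=D['T']
for n,P in dict(yel=[438.67,-144.92,36],blue=[521.85,-147.88,46],hole=[616.86,-202.4,13],weight=[519.37,-270.6,47],dish=[433.4,-276.3,29]).items():
    q=proj('wrist',[P],T)[0]; print(n,q,(q-[130,40]+.5)*3-.5)
E
```

```text
[ 517.35 -185.73  209.82]
yel [303.45  95.38] [521.34 167.14]
blue [325.64 182.95] [587.92 429.86]
hole [298.33 270.82] [505.98 693.46]
weight [204.01 217.07] [223.03 532.2 ]
dish [171.77 132.31] [126.31 277.94]
```

View pics/w3c.png

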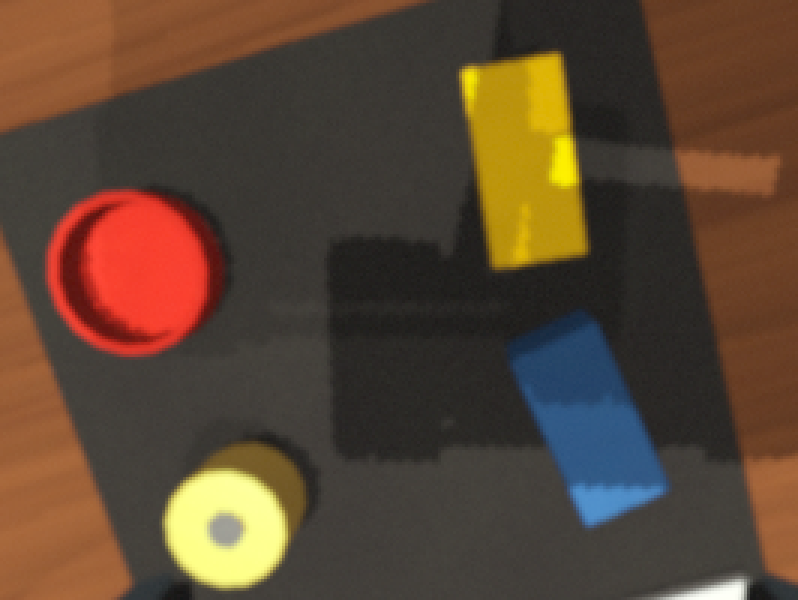

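```bash
cat > m2.py <<'E'
from h import *
T=np.load('pics/w3.npz')['T']
f=lambda P:(np.float64(P)+.5)/3-.5+np.array([130,40])
for n,P,z in [('yel',[(461,69),(561,53),(588,253),(492,269)],36.5),('blue',[(512,362),(603,325),(667,492),(588,527)],46.5),('weight',[(226,530)],47),('weightrim',[(226,528)],47),('dish',[(134,273)],29)]:
    X=onz('wrist',f(P),z,T); print(n,X.mean(0))
    if len(X)==4:
        print([round(np.linalg.norm(X[i]-X[(i+1)%4]),1) for i in range(4)])
        for i,j in[(1,0),(2,3),(2,1),(3,0)]:
            d=X[i]-X[j]; print('   dir',i,j,round(np.degrees(np.arctan2(d[1],d[0])),1))
E
python3 m2.py; python3 plan.py 439 -145 29 82.5
```

```text
yel [ 437.88 -143.3    36.5 ]
[np.float64(30.4), np.float64(59.7), np.float64(30.5), np.float64(60.1)]
   dir 1 0 81.5
   dir 2 3 82.2
   dir 2 1 -7.9
   dir 3 0 -7.9
blue [ 521.71 -146.19   46.5 ]
[np.float64(30.3), np.float64(57.9), np.float64(27.8), np.float64(59.3)]
   dir 1 0 95.2
   dir 2 3 98.0
   dir 2 1 5.6
   dir 3 0 8.1
weight [ 518.95 -269.4    47.  ]
weightrim [ 518.31 -269.16   47.  ]
dish [ 432.69 -273.32   29.  ]
t 2.55 pos [ 517.6  -184.61  209.79] yaw 72.84 tilt 0.35262514680951307 q1,q6 -0.3824409096680503 -1.650186190508385 F [-0.98  0.85  0.37] w 91.26
slide [ 2.26  0.2  -1.09] mm [180.45  15.63 -87.32]
yaw change 9.658104108427267 twist -0.10731226787141408
after turn slide [ 2.26  0.36 -1.04]
```

{"method": "step_arm", "body": {"rows": [{"fingers":-1,"slide":[0.4,0.1,-0.5],"twist":-0.05},{"fingers":-1,"slide":[0.8,0.2,-1],"twist":-0.1},{"fingers":-1,"slide":[0.8,0.2,-1],"twist":-0.105},{"fingers":-1,"slide":[0.8,0.2,-1],"twist":-0.105},{"fingers":-1,"slide":[0.8,0.2,-1],"twist":-0.105}]}}

```text
time: 2.97
position: [445.7, -144.9, 145.3]
tcp_rot: [0.101, 1.567, -0.109]
force: [0.6, 0.4, -0.6]
gripper_width: 91.3
```

```bash
python3 plan.py 438.3 -144.2 32 82
```

```text
t 2.97 pos [ 445.7  -144.92  145.25] yaw 82.34 tilt 0.3214521629468713 q1,q6 -0.3611093659192304 -1.7934070108271463 F [ 0.59  0.38 -0.61] w 91.3
slide [ 1.42  0.   -0.09] mm [113.24   0.35  -7.56]
yaw change -0.34249053111393835 twist 0.003805450345710426
after turn slide [ 1.42 -0.   -0.09]
```

{"method": "step_arm", "body": {"rows": [{"fingers":-1,"slide":[0.4,0,-0.09],"twist":0},{"fingers":-1,"slide":[0.8,0,-0.09],"twist":0},{"fingers":-1,"slide":[0.9,0,-0.09],"twist":0},{"fingers":-1,"slide":[0.9,0,-0.09],"twist":0}]}}

```text
time: 3.3
position: [438.7, -144.0, 72.3]
tcp_rot: [0.101, 1.57, -0.109]
force: [-1.0, 1.0, -0.1]
gripper_width: 91.2
```

```bash
python3 plan.py 438.3 -144.2 32 82
```

```text
t 3.3 pos [ 438.71 -144.04   72.33] yaw 82.35 tilt 0.2898358371160299 q1,q6 -0.3647005277350945 -1.7952788570541094 F [-1.02  1.03 -0.13] w 91.22
slide [ 0.5 -0.  -0. ] mm [40.33 -0.02 -0.33]
yaw change -0.348738167254524 twist 0.0038748685250502668
after turn slide [ 0.5 -0.  -0. ]
```

Descend and close.

{"method": "step_arm", "body": {"rows": [{"fingers":-1,"slide":[0.3,0,0],"twist":0},{"fingers":-1,"slide":[0.5,0,0],"twist":0},{"fingers":-1,"slide":[0.5,0,0],"twist":0},{"fingers":0.3,"slide":[0.5,0,0],"twist":0},{"fingers":1,"slide":[0.5,0,0],"twist":0}], "grip_force": 35}}

```text
time: 3.72
position: [440.0, -144.7, 34.0]
tcp_rot: [0.101, 1.568, -0.109]
force: [-0.7, -0.5, 0.2]
gripper_width: 80.9
```

{"method": "step_arm", "body": {"rows": [{"fingers":1,"slide":[0,0,0],"twist":0},{"fingers":1,"slide":[0,0,0],"twist":0},{"fingers":1,"slide":[0,0,0],"twist":0},{"fingers":1,"slide":[0,0,0],"twist":0},{"fingers":1,"slide":[0,0,0],"twist":0}]}}

```text
time: 4.13
position: [440.1, -144.7, 34.2]
tcp_rot: [0.101, 1.568, -0.109]
force: [-1.2, 0.6, 0.3]
gripper_width: 47.4
```

{"method": "step_arm", "body": {"rows": [{"fingers":1,"slide":[0,0,0],"twist":0},{"fingers":1,"slide":[0,0,0],"twist":0},{"fingers":1,"slide":[0,0,0],"twist":0},{"fingers":1,"slide":[0,0,0],"twist":0}]}}

```text
time: 4.47
position: [440.1, -144.7, 34.2]
tcp_rot: [0.101, 1.568, -0.109]
force: [0.2, 0.1, 0.2]
gripper_width: 20.7
```

{"method": "step_arm", "body": {"rows": [{"fingers":1,"slide":[-0.3,0,0],"twist":0},{"fingers":1,"slide":[-0.7,0,0],"twist":0},{"fingers":1,"slide":[-1,0,0],"twist":0},{"fingers":1,"slide":[-1,0,0],"twist":0}]}}

```text
time: 4.8
position: [442.3, -145.1, 118.2]
tcp_rot: [0.099, 1.562, -0.11]
force: [0.8, -0.9, 1.2]
gripper_width: 0.5
```

```bash
python3 plan.py 489.6 176.35 120 35.2
```

```text
t 4.8 pos [ 442.31 -145.06  118.2 ] yaw 82.35 tilt 0.5293082779053939 q1,q6 -0.36398494600926673 -1.795748120392847 F [ 0.79 -0.88  1.23] w 0.54
slide [-0.05  4.06  0.05] mm [ -3.95 324.82   4.1 ]
yaw change -47.14791402801501 twist 0.523865711422389
after turn slide [-0.02  2.8  -2.94]
```

Run:
```python
from h import *
for n,(x0,y0,x1,y1) in [("top",(280,140,480,290)),("side",(220,200,390,327))]:
    p,d=cams.read_camera(n); s=800/(x1-x0); cv2.imwrite(f"pics/{n}_4.png",cv2.resize(p[y0:y1,x0:x1],None,fx=s,fy=s,interpolation=3))
```

```text
(no output)
```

View pics/top_4.png

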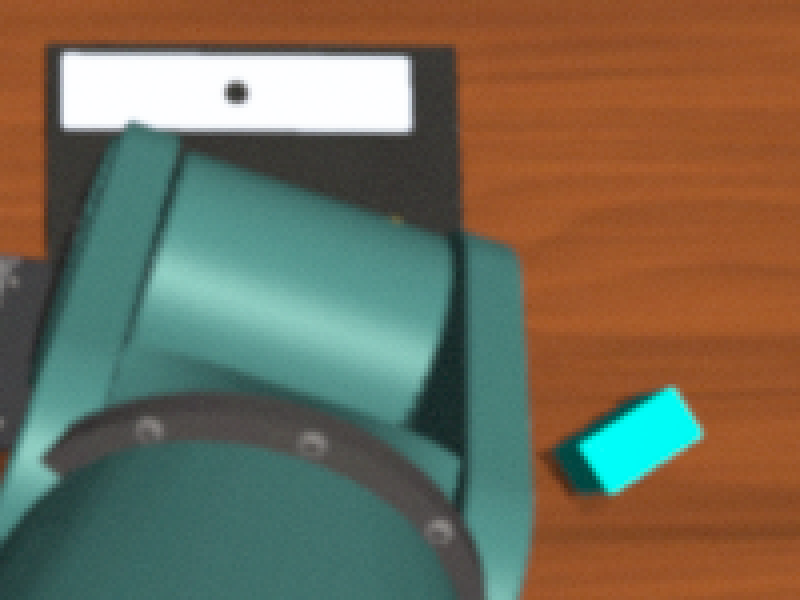

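View pics/side_4.png

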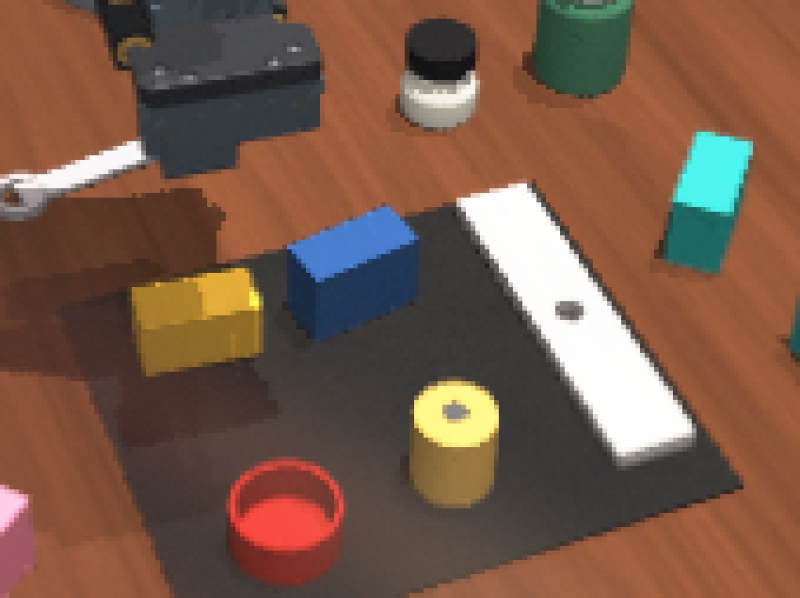

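Run:
```python
from h import *
T=pose(); P=T[:3,3]
print(P, T[:3,0])
for d in [0,22,-60]:
    q=proj('side',[P+T[:3,0]*d])[0]; print(d,q,(q-[220,200]+.5)*800/170)
p,d=cams.read_camera('side'); cv2.imwrite('pics/side_5.png',p)
```

```text
[ 440.55 -144.39  114.9 ] [ 0.   -0.01 -1.  ]
0 [260.79 236.83] [194.33 175.68]
22 [261.19 244.26] [196.18 210.64]
-60 [259.67 215.47] [189.03  75.15]
```

View pics/side_5.png

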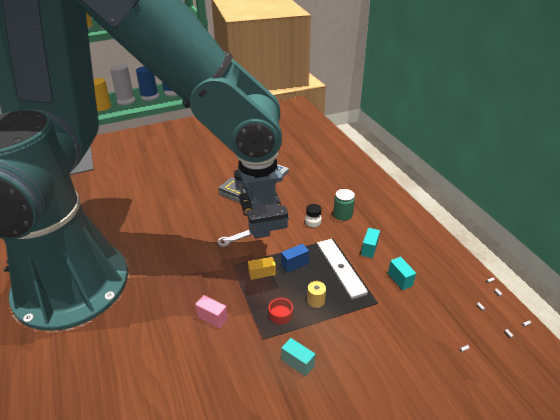

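```bash
python3 wr.py w5
python3 - <<'E'
from h import *
D=np.load('pics/w3.npz')
C=np.array(cams.camera_info('wrist')['tool_from_camera'])
for f in ['w3','w5']:
    D=np.load(f'pics/{f}.npz')
    X=cloud('wrist',D['d'],D['T']); Xt=(X-D['T'][:3,3])@D['T'][:3,:3]
    for px in ([(188,236),(185,245),(175,260),(160,300),(388,240),(400,260)] if f=='w3' else [(280,240),(285,245),(285,255),(285,265),(285,275),(270,250),(300,250)]):
        print(f,px,D['d'][px[1],px[0]],Xt[px[1],px[0]])
s=manip.sense();print(s['qpos'])
E
```

```text
[ 439.92 -144.18  114.01]
w3 (188, 236) 177.03531 [ -9.91 -47.52 -15.6 ]
w3 (185, 245) 166.90048 [-20.59 -46.2  -15.01]
w3 (175, 260) 149.83914 [-38.26 -45.66 -15.17]
w3 (160, 300) 84.33412 [-101.46  -29.28  -32.38]
w3 (388, 240) 170.70929 [-16.38  48.37 -15.99]
w3 (400, 260) 148.59096 [-39.4   47.11 -15.74]
w5 (280, 240) 170.01093 [-17.03  -2.49 -16.24]
w5 (285, 245) 270.0079 [76.12 -0.24 22.05]
w5 (285, 255) 309.31796 [110.71  -0.28  44.41]
w5 (285, 265) 306.48056 [105.8   -0.27  51.45]
w5 (285, 275) 289.1573 [87.68 -0.24 51.98]
w5 (270, 250) 156.0607 [-31.31  -6.57 -16.94]
w5 (300, 250) 155.45131 [-31.88   6.28 -17.18]
[-0.36  0.16  2.25 -0.01  0.74 -1.8 ]
```

View pics/w5.png

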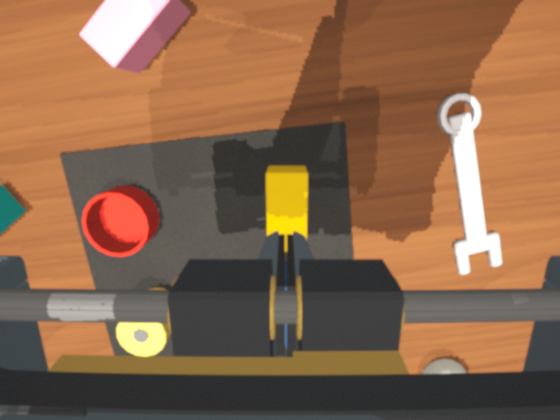

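Run:
```python
from h import *
for f in ['w3','w5']:
    D=np.load(f'pics/{f}.npz')
    X=cloud('wrist',D['d'],D['T']); Xt=(X-D['T'][:3,3])@D['T'][:3,:3]
    for px in [(60,20),(420,150),(300,60),(220,60),(480,60),(100,120)]: print(px,X[px[1],px[0]])
    for v in range(226,262,4):
        print(v,[tuple(np.round(Xt[v,u]).astype(int)) for u in ((176,180,184,188,192,196) if f=='w3' else (272,276,280,283,286,290,294))])
# side
p,d=cams.read_camera('side');T=pose();X=cloud('side',d);Xt=(X-T[:3,3])@T[:3,:3]
for v in range(222,242,2): print(v,[tuple(np.round(Xt[v,u]).astype(int)) for u in range(252,274,4)])
```

```text
(60, 20) [ 294.93 -352.91    0.2 ]
(420, 150) [527.06 -40.72   0.59]
(300, 60) [ 404.66 -136.99    2.9 ]
(220, 60) [ 381.28 -212.44    4.62]
(480, 60) [456.04  37.05   0.2 ]
(100, 120) [ 397.5  -353.17    1.19]
226 [(np.int64(208), np.int64(-122), np.int64(51)), (np.int64(207), np.int64(-117), np.int64(50)), (np.int64(208), np.int64(-113), np.int64(50)), (np.int64(207), np.int64(-108), np.int64(50)), (np.int64(162), np.int64(-92), np.int64(35)), (np.int64(163), np.int64(-88), np.int64(36))]
230 [(np.int64(208), np.int64(-122), np.int64(55)), (np.int64(206), np.int64(-118), np.int64(55)), (np.int64(207), np.int64(-113), np.int64(55)), (np.int64(207), np.int64(-109), np.int64(55)), (np.int64(208), np.int64(-104), np.int64(55)), (np.int64(162), np.int64(-88), np.int64(40))]
234 [(np.int64(-12), np.int64(-53), np.int64(-17)), (np.int64(-12), np.int64(-51), np.int64(-17)), (np.int64(-11), np.int64(-49), np.int64(-17)), (np.int64(-8), np.int64(-48), np.int64(-16)), (np.int64(-8), np.int64(-46), np.int64(-16)), (np.int64(207), np.int64(-100), np.int64(59))]
238 [(np.int64(-17), np.int64(-51
[... 6893 characters left out ...]
, (np.int64(-9), np.int64(-8), np.int64(7)), (np.int64(-7), np.int64(-8), np.int64(16)), (np.int64(114), np.int64(126), np.int64(55))]
238 [(np.int64(-652), np.int64(-734), np.int64(-138)), (np.int64(-10), np.int64(-11), np.int64(-11)), (np.int64(113), np.int64(125), np.int64(23)), (np.int64(116), np.int64(126), np.int64(33)), (np.int64(115), np.int64(122), np.int64(43)), (np.int64(113), np.int64(117), np.int64(53))]
240 [(np.int64(110), np.int64(120), np.int64(1)), (np.int64(111), np.int64(118), np.int64(11)), (np.int64(115), np.int64(120), np.int64(22)), (np.int64(114), np.int64(115), np.int64(31)), (np.int64(112), np.int64(112), np.int64(41)), (np.int64(110), np.int64(106), np.int64(50))]
```

{"method": "step_arm", "body": {"rows": [{"fingers":-0.6,"slide":[0,0,0],"twist":0},{"fingers":-0.6,"slide":[0,0,0],"twist":0},{"fingers":-0.6,"slide":[0,0,0],"twist":0},{"fingers":-0.6,"slide":[0,0,0],"twist":0},{"fingers":-0.6,"slide":[0,0,0],"twist":0}]}}

```text
time: 5.47
position: [439.3, -143.9, 113.1]
tcp_rot: [0.101, 1.57, -0.109]
force: [0.2, -0.3, 0.2]
gripper_width: 30.8
```

{"method": "step_arm", "body": {"rows": [{"fingers":-0.6,"slide":[0.2,0,0],"twist":0},{"fingers":-0.6,"slide":[0.4,0,0],"twist":0},{"fingers":-0.6,"slide":[0.6,0,0],"twist":0},{"fingers":-0.6,"slide":[0.6,0,0],"twist":0},{"fingers":-0.6,"slide":[0.6,0,0],"twist":0}]}}

```text
time: 5.88
position: [438.8, -144.0, 64.8]
tcp_rot: [0.102, 1.571, -0.108]
force: [-0.3, 1.0, 0.2]
gripper_width: 64.3
```

```bash
python3 plan.py 438.3 -144.2 4 82
```

```text
t 5.88 pos [ 438.79 -144.     64.77] yaw 82.35 tilt 0.30492025817311674 q1,q6 -0.36458027713369956 -1.794936019442608 F [-0.3   0.97  0.21] w 64.27
slide [ 0.76  0.   -0.  ] mm [60.77  0.01 -0.29]
yaw change -0.3468626146968177 twist 0.003854029052186863
after turn slide [ 0.76 -0.   -0.01]
```

{"method": "step_arm", "body": {"rows": [{"fingers":-0.6,"slide":[0.15,0,0],"twist":0},{"fingers":-0.6,"slide":[0.3,0,0],"twist":0},{"fingers":-0.6,"slide":[0.45,0,0],"twist":0},{"fingers":-0.6,"slide":[0.45,0,0],"twist":0}]}}

```text
time: 6.22
position: [438.3, -144.0, 28.3]
tcp_rot: [0.102, 1.572, -0.108]
force: [-1.0, 0.7, -1.2]
gripper_width: 72.9
```

{"method": "step_arm", "body": {"rows": [{"fingers":-0.6,"slide":[0.1,0,0],"twist":0},{"fingers":-0.6,"slide":[0.2,0,0],"twist":0},{"fingers":-0.6,"slide":[0.28,0,0],"twist":0},{"fingers":-0.6,"slide":[0.28,0,0],"twist":0},{"fingers":1,"slide":[0.28,0,0],"twist":0}]}}

```text
time: 6.63
position: [438.0, -144.1, 5.7]
tcp_rot: [0.102, 1.573, -0.108]
force: [-0.5, -0.3, 0.2]
gripper_width: 68.8
```

{"method": "step_arm", "body": {"rows": [{"fingers":1,"slide":[0,0,0],"twist":0},{"fingers":1,"slide":[0,0,0],"twist":0},{"fingers":1,"slide":[0,0,0],"twist":0},{"fingers":1,"slide":[0,0,0],"twist":0},{"fingers":1,"slide":[0,0,0],"twist":0}]}}

```text
time: 7.05
position: [438.1, -144.1, 5.8]
tcp_rot: [0.102, 1.573, -0.108]
force: [-0.5, -0.1, 0.2]
gripper_width: 36.0
```

{"method": "step_arm", "body": {"rows": [{"fingers":1,"slide":[0,0,0],"twist":0},{"fingers":1,"slide":[0,0,0],"twist":0},{"fingers":1,"slide":[0,0,0],"twist":0}]}}

```text
time: 7.3
position: [438.2, -144.1, 5.9]
tcp_rot: [0.102, 1.573, -0.108]
force: [0.8, 0.0, 2.0]
gripper_width: 29.8
```

{"method": "step_arm", "body": {"rows": [{"fingers":1,"slide":[-0.15,0,0],"twist":0},{"fingers":1,"slide":[-0.4,0,0],"twist":0},{"fingers":1,"slide":[-0.7,0,0],"twist":0},{"fingers":1,"slide":[-1,0,0],"twist":0},{"fingers":1,"slide":[-1,0,0],"twist":0}]}}

```text
time: 7.72
position: [440.3, -144.5, 89.1]
tcp_rot: [0.101, 1.568, -0.109]
force: [2.0, -0.9, -4.0]
gripper_width: 30.0
```

{"method": "step_arm", "body": {"rows": [{"fingers":1,"slide":[-0.3,0.3,0.1],"twist":0},{"fingers":1,"slide":[-0.5,0.7,0.2],"twist":0},{"fingers":1,"slide":[-0.5,1,0.3],"twist":0},{"fingers":1,"slide":[-0.5,1,0.3],"twist":0}]}}

```text
time: 8.05
position: [476.4, -65.5, 128.7]
tcp_rot: [0.1, 1.566, -0.107]
force: [-0.1, 0.1, -6.0]
gripper_width: 29.7
```

```bash
python3 plan.py 489.6 176.35 120 35.2
```

```text
t 8.05 pos [476.38 -65.54 128.74] yaw 82.45 tilt 0.3028159514534154 q1,q6 -0.18251213404632166 -1.6166821164926373 F [-0.11  0.1  -5.96] w 29.68
slide [ 0.09  3.02 -0.23] mm [  7.54 241.57 -18.71]
yaw change -47.24554741378151 twist 0.5249505268197946
after turn slide [ 0.11  1.88 -2.38]
```

{"method": "step_arm", "body": {"rows": [{"fingers":1,"slide":[0,0.4,0.15],"twist":0},{"fingers":1,"slide":[0,0.8,0.3],"twist":0},{"fingers":1,"slide":[0,1,0.38],"twist":0},{"fingers":1,"slide":[0,1,0.38],"twist":0}]}}

```text
time: 8.38
position: [517.8, 12.0, 127.1]
tcp_rot: [0.098, 1.567, -0.105]
force: [-0.2, -0.4, -5.6]
gripper_width: 29.8
```

{"method": "step_arm", "body": {"rows": [{"fingers":1,"slide":[0,0.4,0.15],"twist":0},{"fingers":1,"slide":[0,0.8,0.3],"twist":0},{"fingers":1,"slide":[0,1,0.38],"twist":0},{"fingers":1,"slide":[0,1,0.38],"twist":0}]}}

```text
time: 8.72
position: [559.2, 89.2, 125.5]
tcp_rot: [0.097, 1.568, -0.104]
force: [-0.6, -0.9, -4.8]
gripper_width: 29.6
```

{"method": "step_arm", "body": {"rows": [{"fingers":1,"slide":[0,0.4,0.15],"twist":0.07},{"fingers":1,"slide":[0,0.8,0.3],"twist":0.14},{"fingers":1,"slide":[0,1,0.38],"twist":0.21},{"fingers":1,"slide":[0,1,0.38],"twist":0.26},{"fingers":1,"slide":[0,1,0.38],"twist":0.26}]}}

```text
time: 9.13
position: [598.8, 164.4, 123.5]
tcp_rot: [0.418, 1.529, -0.427]
force: [-0.7, -1.2, -6.0]
gripper_width: 29.5
```

{"method": "step_arm", "body": {"rows": [{"fingers":1,"slide":[0,0,0],"twist":0.07},{"fingers":1,"slide":[0,0,0],"twist":0.14},{"fingers":1,"slide":[0,0,0],"twist":0.21},{"fingers":1,"slide":[0,0,0],"twist":0.265},{"fingers":1,"slide":[0,0,0],"twist":0.265}]}}

```text
time: 9.55
position: [597.8, 163.0, 122.4]
tcp_rot: [0.741, 1.439, -0.752]
force: [-0.2, 0.4, -4.9]
gripper_width: 30.2
```

```bash
python3 plan.py 489.6 176.35 50 35.2; python3 wr.py w6; python3 plan.py 489.6 176.35 50 35.2
```

```text
t 9.55 pos [597.83 162.97 122.41] yaw 35.14 tilt 0.37334124004804153 q1,q6 0.23067428529809184 -0.3782498935798567 F [-0.23  0.41 -4.89] w 30.23
slide [ 0.91 -1.   -0.92] mm [ 72.68 -80.38 -73.44]
yaw change 0.06343458678477987 twist -0.0007048287420531096
after turn slide [ 0.91 -1.01 -0.92]
[597.83 162.97 122.41]
t 9.6 pos [597.97 163.14 122.58] yaw 35.43 tilt 0.36560155311218145 q1,q6 0.23090115142379944 -0.3831878759195728 F [-0.75  0.49 -5.28] w 29.98
slide [ 0.91 -1.   -0.92] mm [ 72.82 -80.23 -73.81]
yaw change -0.23347340230321834 twist 0.002594148914480204
after turn slide [ 0.91 -1.01 -0.92]
```

View pics/w6.png

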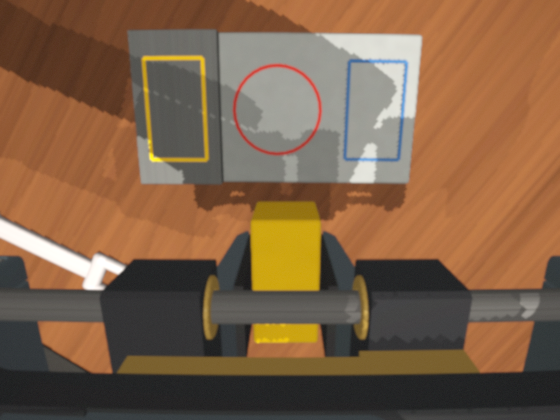

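Run:
```python
from h import *
p=np.load('pics/w6.npz')['p']
cv2.imwrite('pics/w6c.png',cv2.resize(p[20:220,120:430],None,fx=2.58,fy=2.58,interpolation=3))
cv2.imwrite('pics/w6d.png',cv2.resize(p[190:350,180:390],None,fx=3.6,fy=3.6,interpolation=3))
```

```text
(no output)
```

View pics/w6c.png

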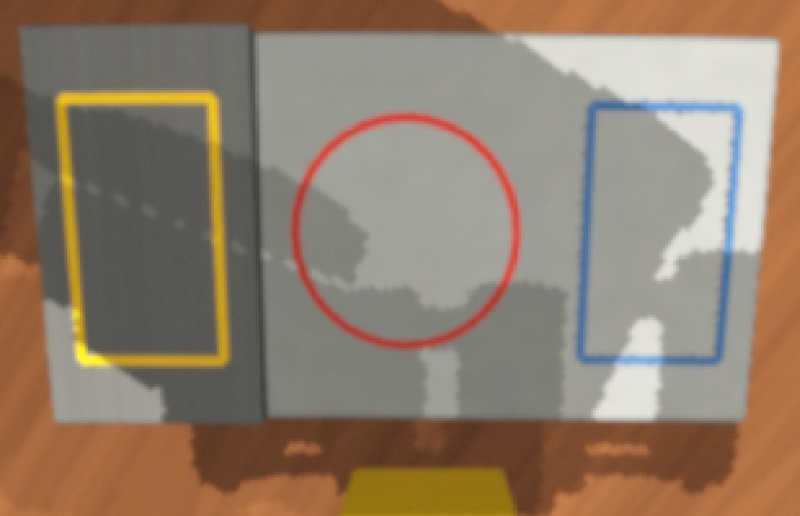

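View pics/w6d.png

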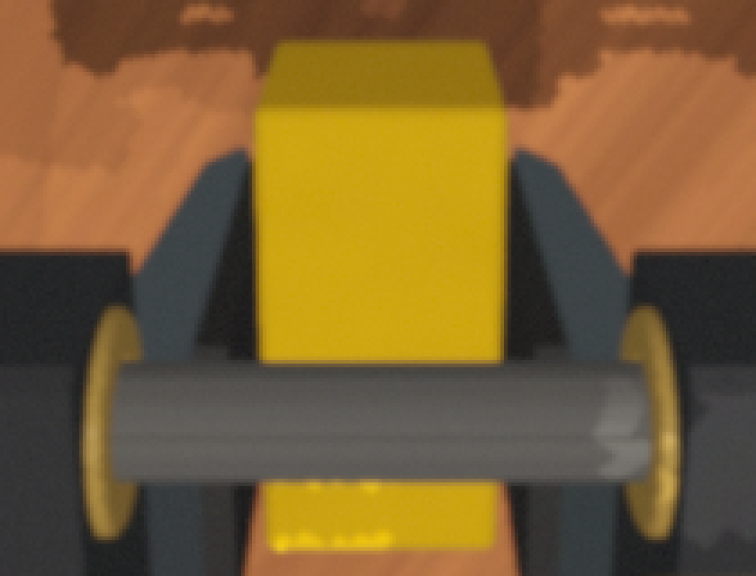

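```bash
cat > m3.py <<'E'
from h import *
T=np.load('pics/w6.npz')['T']; 
T2=T
f=lambda P,s,o:(np.float64(P)+.5)/s-.5+np.array(o)
c=lambda P:f(P,2.58,(120,20))
def rep(n,X):
    print(n,X.mean(0))
    print('  ',[round(np.linalg.norm(X[i]-X[(i+1)%4]),1) for i in range(4)])
    for i,j in[(1,0),(2,3),(2,1),(3,0)]:
        d=X[i]-X[j]; print('   dir',i,j,round(np.degrees(np.arctan2(d[1],d[0])),1))
Y=onz('wrist',c([(57,94),(216,95),(228,365),(79,365)]),26,T); rep('yel',Y)
B=onz('wrist',c([(589,103),(741,107),(720,362),(579,360)]),16,T); rep('blue',B)
r=onz('wrist',c([(406,231)]),16,T); print('ring',r)
d=Y.mean(0)-B.mean(0); print('plate x dir',np.degrees(np.arctan2(d[1],d[0])),np.linalg.norm(d[:2]),'mid',(Y.mean(0)+B.mean(0))/2)
print('proj top-cam est', proj('wrist',[[489.57,176.35,26],[610.8,260.46,16],[549.96,219.05,16]],T))
H=onz('wrist',f([(258,107),(505,107),(497,548),(268,548)],3.6,(180,190)),T[2,3]+31.1,T); rep('held',H)
print('held in tool', (H.mean(0)-T[:3,3])@T[:3,:3])
E
python3 m3.py
```

```text
yel [489.07 177.58  26.  ]
   [np.float64(44.1), np.float64(74.2), np.float64(44.2), np.float64(74.9)]
   dir 1 0 34.1
   dir 2 3 35.0
   dir 2 1 -55.2
   dir 3 0 -55.3
blue [610.07 261.71  16.  ]
   [np.float64(43.4), np.float64(72.7), np.float64(42.8), np.float64(73.0)]
   dir 1 0 34.3
   dir 2 3 34.6
   dir 2 1 -55.2
   dir 3 0 -54.8
ring [[549.13 220.5   16.  ]]
plate x dir -145.19110341912918 147.37031106849125 mid [549.57 219.64  21.  ]
proj top-cam est [[175.49 112.2 ]
 [374.23 113.43]
 [276.86 111.49]]
held [597.81 164.08 153.51]
   [np.float64(28.8), np.float64(59.8), np.float64(29.7), np.float64(59.9)]
   dir 1 0 35.3
   dir 2 3 35.4
   dir 2 1 -54.2
   dir 3 0 -55.1
held in tool [-31.11   0.44  -0.83]
```

{"method": "step_arm", "body": {"rows": [{"fingers":1,"slide":[0,-0.4,-0.4],"twist":0},{"fingers":1,"slide":[0,-0.8,-0.8],"twist":0},{"fingers":1,"slide":[0.2,-1,-0.92],"twist":0.006},{"fingers":1,"slide":[0.4,-1,-0.92],"twist":0.006},{"fingers":1,"slide":[0.4,-1,-0.92],"twist":0.006}]}}

```text
time: 10.02
position: [486.9, 175.5, 88.4]
tcp_rot: [0.739, 1.442, -0.754]
force: [-1.3, -0.6, -4.9]
gripper_width: 30.0
```

```bash
python3 plan.py 489.2 176.8 30 34.8
```

```text
t 10.02 pos [486.89 175.51  88.44] yaw 35.19 tilt 0.5626520851876825 q1,q6 0.30338531796146057 -0.30552435867969147 F [-1.28 -0.6  -4.94] w 30.01
slide [0.73 0.04 0.  ] mm [58.41  3.2   0.17]
yaw change -0.38831986389456574 twist 0.004314665154384064
after turn slide [0.73 0.03 0.  ]
```

{"method": "step_arm", "body": {"rows": [{"fingers":1,"slide":[0.2,0.02,0],"twist":0.004},{"fingers":1,"slide":[0.4,0.04,0],"twist":0.004},{"fingers":1,"slide":[0.55,0.04,0],"twist":0.004},{"fingers":1,"slide":[0.55,0.04,0],"twist":0.004},{"fingers":1,"slide":[0.55,0.04,0],"twist":0.004}]}}

```text
time: 10.43
position: [489.4, 176.8, 44.3]
tcp_rot: [0.742, 1.441, -0.759]
force: [0.9, 1.4, -4.8]
gripper_width: 29.6
```

```bash
python3 plan.py 489.2 176.8 29.5 34.8
```

```text
t 10.43 pos [489.43 176.75  44.34] yaw 34.89 tilt 0.6103916909977848 q1,q6 0.3042222268987932 -0.29851521099496897 F [ 0.87  1.36 -4.83] w 29.55
slide [ 0.19 -0.   -0.  ] mm [14.84 -0.   -0.19]
yaw change -0.09202860276570846 twist 0.001022540030730094
after turn slide [ 0.19 -0.   -0.  ]
```

{"method": "step_arm", "body": {"rows": [{"fingers":1,"slide":[0.05,0,0],"twist":0},{"fingers":1,"slide":[0.1,0,0],"twist":0},{"fingers":1,"slide":[0.14,0,0],"twist":0},{"fingers":1,"slide":[0.17,0,0],"twist":0},{"fingers":1,"slide":[0.17,0,0],"twist":0}]}}

```text
time: 10.85
position: [489.1, 176.6, 30.4]
tcp_rot: [0.742, 1.441, -0.759]
force: [0.3, -0.8, -5.8]
gripper_width: 29.8
```

{"method": "step_arm", "body": {"rows": [{"fingers":1,"slide":[0.02,0,0],"twist":0},{"fingers":1,"slide":[0.02,0,0],"twist":0}]}}

```text
time: 11.02
position: [489.3, 176.6, 29.1]
tcp_rot: [0.742, 1.441, -0.759]
force: [-0.0, -0.8, -2.5]
gripper_width: 29.9
```

{"method": "step_arm", "body": {"rows": [{"fingers":0.2,"slide":[0,0,0],"twist":0},{"fingers":-0.1,"slide":[0,0,0],"twist":0},{"fingers":-0.4,"slide":[0,0,0],"twist":0},{"fingers":-0.4,"slide":[0,0,0],"twist":0},{"fingers":-0.4,"slide":[0,0,0],"twist":0}]}}

```text
time: 11.43
position: [489.5, 176.7, 29.2]
tcp_rot: [0.742, 1.441, -0.758]
force: [0.7, 1.3, -0.5]
gripper_width: 60.3
```

{"method": "step_arm", "body": {"rows": [{"fingers":-0.6,"slide":[-0.2,0,0],"twist":0},{"fingers":-0.6,"slide":[-0.5,0,0],"twist":0},{"fingers":-0.6,"slide":[-0.9,0,0],"twist":0},{"fingers":-0.6,"slide":[-1,0,0],"twist":0}]}}

```text
time: 11.77
position: [491.9, 177.9, 112.9]
tcp_rot: [0.744, 1.438, -0.755]
force: [1.4, -0.9, 1.3]
gripper_width: 73.0
```

{"method": "step_arm", "body": {"rows": [{"fingers":-0.6,"slide":[-0.1,0.3,0.3],"twist":-0.07},{"fingers":-0.6,"slide":[-0.2,0.6,0.6],"twist":-0.14},{"fingers":-0.6,"slide":[-0.2,0.9,0.9],"twist":-0.2},{"fingers":-0.6,"slide":[-0.2,1,1],"twist":-0.26},{"fingers":-0.6,"slide":[-0.2,1,1],"twist":-0.3}]}}

```text
time: 12.18
position: [606.2, 157.6, 128.7]
tcp_rot: [0.377, 1.537, -0.386]
force: [-0.7, 0.8, 0.4]
gripper_width: 73.2
```

```bash
python3 wr.py w7;  python3 plan.py 521.8 -147 60 98.5
```

```text
[606.19 157.62 128.74]
t 12.23 pos [604.55 157.75 128.3 ] yaw 62.33 tilt 0.3895594686210995 q1,q6 0.22019322864572202 -0.8632306989990705 F [-0.07  0.97 -0.07] w 72.86
slide [ 0.88 -3.85  0.85] mm [  70.39 -307.86   68.24]
yaw change 36.16962913867714 twist -0.4018847682075238
after turn slide [ 0.85 -3.61 -1.59]
```

View pics/w7.png

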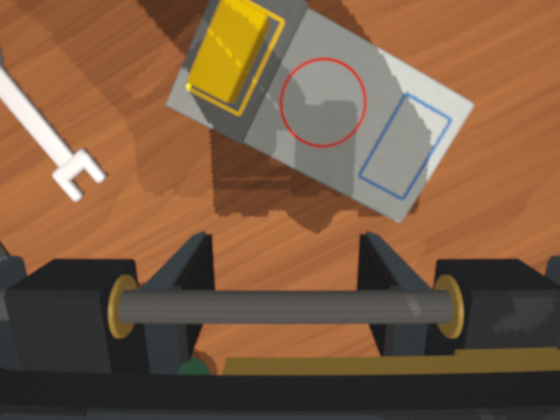

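{"method": "step_arm", "body": {"rows": [{"fingers":-0.6,"slide":[0,-0.4,0.1],"twist":0},{"fingers":-0.6,"slide":[0,-0.8,0.2],"twist":0},{"fingers":-0.6,"slide":[0,-1,0.22],"twist":0},{"fingers":-0.6,"slide":[0,-1,0.22],"twist":0}]}}

```text
time: 12.57
position: [581.4, 76.5, 128.5]
tcp_rot: [0.376, 1.54, -0.387]
force: [0.5, 0.1, -0.8]
gripper_width: 72.9
```

{"method": "step_arm", "body": {"rows": [{"fingers":-0.6,"slide":[0,-0.4,0.1],"twist":0},{"fingers":-0.6,"slide":[0,-0.8,0.2],"twist":0},{"fingers":-0.6,"slide":[0,-1,0.22],"twist":0},{"fingers":-0.6,"slide":[0,-1,0.22],"twist":0}]}}

```text
time: 12.9
position: [558.5, -4.2, 128.9]
tcp_rot: [0.378, 1.54, -0.39]
force: [0.1, -0.4, -0.3]
gripper_width: 72.9
```

{"method": "step_arm", "body": {"rows": [{"fingers":-0.6,"slide":[0,-0.4,0.1],"twist":0},{"fingers":-0.6,"slide":[0,-0.8,0.2],"twist":0},{"fingers":-0.6,"slide":[0,-1,0.22],"twist":0},{"fingers":-0.6,"slide":[0,-1,0.22],"twist":0}]}}

```text
time: 13.23
position: [535.9, -84.4, 129.6]
tcp_rot: [0.38, 1.54, -0.392]
force: [0.1, 0.1, 0.3]
gripper_width: 73.0
```

{"method": "step_arm", "body": {"rows": [{"fingers":-0.6,"slide":[0,-0.3,0.1],"twist":-0.07},{"fingers":-0.6,"slide":[0,-0.6,0.2],"twist":-0.14},{"fingers":-0.6,"slide":[0,-0.85,0.2],"twist":-0.21},{"fingers":-0.6,"slide":[0,-0.85,0.2],"twist":-0.28},{"fingers":-0.6,"slide":[0,-0.85,0.2],"twist":-0.35}]}}

```text
time: 13.65
position: [518.2, -151.5, 130.1]
tcp_rot: [-0.053, 1.575, 0.043]
force: [-0.1, -0.5, -0.3]
gripper_width: 72.5
```

```bash
python3 plan.py 521.8 -147 60 98.5; python3 wr.py w8;python3 plan.py 521.8 -147 60 98.5
```

```text
t 13.65 pos [ 518.16 -151.52  130.1 ] yaw 93.49 tilt 0.45544939380333094 q1,q6 -0.32384228121692127 -1.9484379667370124 F [-0.14 -0.48 -0.34] w 72.51
slide [0.88 0.06 0.05] mm [70.05  4.71  4.27]
yaw change 5.0061099593368965 twist -0.055623443992632186
after turn slide [0.88 0.05 0.05]
[ 518.16 -151.52  130.1 ]
t 13.7 pos [ 518.37 -151.18  130.14] yaw 94.0 tilt 0.4544526786599757 q1,q6 -0.3231144819356215 -1.9565637442751909 F [-0.41  0.62  0.15] w 72.57
slide [0.88 0.05 0.05] mm [70.09  4.35  4.08]
yaw change 4.497294274036847 twist -0.04996993637818718
after turn slide [0.88 0.05 0.05]
```

View pics/w8.png

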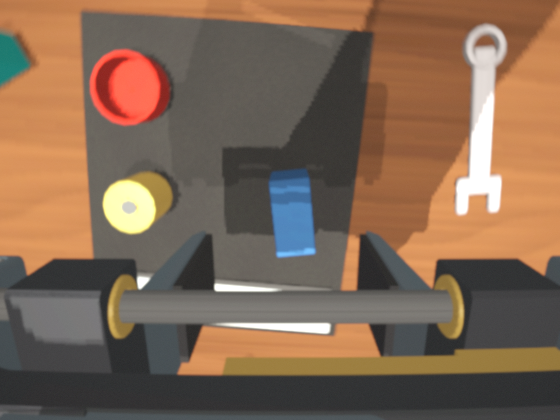

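{"method": "step_arm", "body": {"rows": [{"fingers":-0.6,"slide":[0.3,0.05,0.05],"twist":-0.045},{"fingers":-0.6,"slide":[0.6,0.05,0.05],"twist":-0.045},{"fingers":-0.6,"slide":[0.85,0.05,0.05],"twist":-0.045},{"fingers":-0.6,"slide":[0.85,0.05,0.05],"twist":-0.045},{"fingers":-0.6,"slide":[0.85,0.05,0.05],"twist":-0.045}]}}

```text
time: 14.12
position: [521.7, -146.3, 61.7]
tcp_rot: [-0.113, 1.575, 0.105]
force: [-0.3, 0.2, 0.9]
gripper_width: 73.0
```

```bash
python3 plan.py 521.8 -147 7 98.3
```

```text
t 14.12 pos [ 521.65 -146.3    61.65] yaw 97.98 tilt 0.49595356835409105 q1,q6 -0.31268970363080184 -2.0135243271348253 F [-0.29  0.23  0.93] w 73.02
slide [ 0.68 -0.01  0.01] mm [54.65 -0.46  0.44]
yaw change 0.3243401847416436 twist -0.003603779830462707
after turn slide [ 0.68 -0.01  0.  ]
```

{"method": "step_arm", "body": {"rows": [{"fingers":-0.6,"slide":[0.2,0,0],"twist":0},{"fingers":-0.6,"slide":[0.4,0,0],"twist":0},{"fingers":-0.6,"slide":[0.6,0,0],"twist":0},{"fingers":-0.6,"slide":[0.68,0,0],"twist":0},{"fingers":-0.6,"slide":[0.68,0,0],"twist":0}]}}

```text
time: 14.53
position: [521.4, -146.2, 7.2]
tcp_rot: [-0.113, 1.576, 0.105]
force: [0.5, -0.0, 0.3]
gripper_width: 72.8
```

{"method": "step_arm", "body": {"rows": [{"fingers":1,"slide":[0,0,0],"twist":0},{"fingers":1,"slide":[0,0,0],"twist":0},{"fingers":1,"slide":[0,0,0],"twist":0},{"fingers":1,"slide":[0,0,0],"twist":0},{"fingers":1,"slide":[0,0,0],"twist":0}]}}

```text
time: 14.95
position: [521.7, -146.4, 7.8]
tcp_rot: [-0.113, 1.575, 0.105]
force: [0.1, 0.1, 0.2]
gripper_width: 42.8
```

{"method": "step_arm", "body": {"rows": [{"fingers":1,"slide":[0,0,0],"twist":0},{"fingers":1,"slide":[0,0,0],"twist":0},{"fingers":1,"slide":[0,0,0],"twist":0},{"fingers":1,"slide":[0,0,0],"twist":0}]}}

```text
time: 15.28
position: [521.9, -146.5, 8.1]
tcp_rot: [-0.113, 1.575, 0.104]
force: [-2.2, -0.3, 6.4]
gripper_width: 29.7
```

{"method": "step_arm", "body": {"rows": [{"fingers":1,"slide":[-0.15,0,0],"twist":0},{"fingers":1,"slide":[-0.4,0,0],"twist":0},{"fingers":1,"slide":[-0.7,0,0],"twist":0},{"fingers":1,"slide":[-1,0,0],"twist":0},{"fingers":1,"slide":[-1,0,0],"twist":0}]}}

```text
time: 15.7
position: [524.2, -146.6, 92.1]
tcp_rot: [-0.114, 1.57, 0.103]
force: [2.6, -2.0, -5.7]
gripper_width: 29.9
```

{"method": "step_arm", "body": {"rows": [{"fingers":1,"slide":[-0.3,0.3,0],"twist":0},{"fingers":1,"slide":[-0.5,0.7,0.1],"twist":0},{"fingers":1,"slide":[-0.5,1,0.2],"twist":0},{"fingers":1,"slide":[-0.5,1,0.2],"twist":0}]}}

```text
time: 16.03
position: [529.3, -61.7, 131.8]
tcp_rot: [-0.115, 1.569, 0.105]
force: [-0.3, -0.3, -7.4]
gripper_width: 29.6
```

```bash
python3 plan.py 597 162 130 34.8
```

```text
t 16.03 pos [529.3  -61.71 131.82] yaw 98.01 tilt 0.3844753796555706 q1,q6 -0.1563513157968576 -1.8605578860524277 F [-0.34 -0.27 -7.35] w 29.62
slide [0.   2.65 1.23] mm [  0.28 212.1   98.22]
yaw change -63.21268382090673 twist 0.7023631535656304
after turn slide [ 0.02  2.29 -1.81]
```

{"method": "step_arm", "body": {"rows": [{"fingers":1,"slide":[0,0.4,0.15],"twist":0},{"fingers":1,"slide":[0,0.8,0.3],"twist":0},{"fingers":1,"slide":[0,0.95,0.44],"twist":0},{"fingers":1,"slide":[0,0.95,0.44],"twist":0}]}}

```text
time: 16.37
position: [554.3, 20.8, 130.5]
tcp_rot: [-0.117, 1.569, 0.107]
force: [-0.4, -0.6, -7.6]
gripper_width: 29.9
```

{"method": "step_arm", "body": {"rows": [{"fingers":1,"slide":[0,0.4,0.15],"twist":0},{"fingers":1,"slide":[0,0.8,0.3],"twist":0},{"fingers":1,"slide":[0,0.95,0.44],"twist":0},{"fingers":1,"slide":[0,0.95,0.44],"twist":0}]}}

```text
time: 16.7
position: [579.3, 103.0, 129.4]
tcp_rot: [-0.118, 1.569, 0.109]
force: [-0.4, -0.9, -7.6]
gripper_width: 29.4
```

{"method": "step_arm", "body": {"rows": [{"fingers":1,"slide":[0,0.3,0.15],"twist":0.07},{"fingers":1,"slide":[0,0.6,0.3],"twist":0.14},{"fingers":1,"slide":[0,0.7,0.35],"twist":0.21},{"fingers":1,"slide":[0,0.7,0.35],"twist":0.28},{"fingers":1,"slide":[0,0.7,0.35],"twist":0.35}]}}

```text
time: 17.12
position: [598.4, 162.1, 127.9]
tcp_rot: [0.316, 1.548, -0.327]
force: [-0.6, 0.6, -7.2]
gripper_width: 29.8
```

{"method": "step_arm", "body": {"rows": [{"fingers":1,"slide":[0,0,0],"twist":0.08},{"fingers":1,"slide":[0,0,0],"twist":0.16},{"fingers":1,"slide":[0,0,0],"twist":0.24},{"fingers":1,"slide":[0,0,0],"twist":0.32},{"fingers":1,"slide":[0,0,0],"twist":0.35}]}}

```text
time: 17.53
position: [597.9, 160.9, 127.0]
tcp_rot: [0.748, 1.436, -0.761]
force: [-0.4, 0.0, -7.4]
gripper_width: 29.8
```

```bash
python3 plan.py 610.4 261.1 60 34.8
python3 - <<'E'
from h import *
T=pose(); p,d=cams.read_camera('wrist'); np.savez('pics/w9.npz',p=p,d=d,T=T)
cv2.imwrite('pics/w9.png',p)
cv2.imwrite('pics/w9c.png',cv2.resize(p[10:250,110:430],None,fx=2.5,fy=2.5,interpolation=3))
cv2.imwrite('pics/w9d.png',cv2.resize(p[190:350,180:390],None,fx=3.6,fy=3.6,interpolation=3))
E
```

```text
t 17.53 pos [597.87 160.9  126.97] yaw 34.57 tilt 0.47513551558375583 q1,q6 0.22802704065696947 -0.36978293371060467 F [-0.42  0.02 -7.41] w 29.82
slide [ 0.83  0.85 -0.95] mm [ 66.19  67.65 -75.65]
yaw change 0.23442109305494796 twist -0.002604678811721644
after turn slide [ 0.84  0.84 -0.94]
```

View pics/w9c.png

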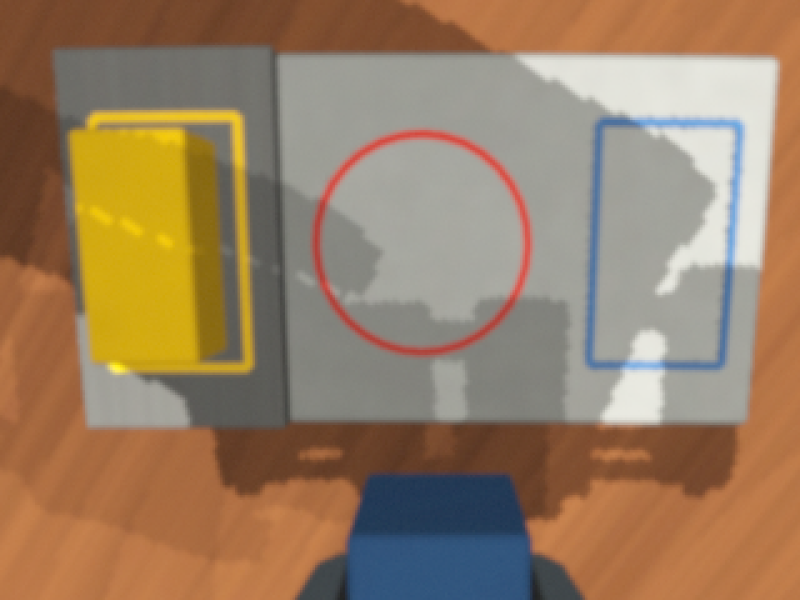

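View pics/w9d.png

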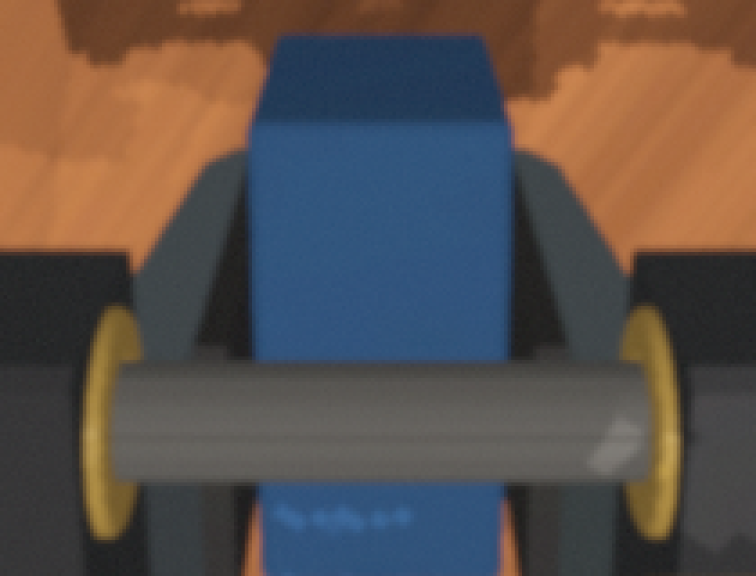

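```bash
cat > m4.py <<'E'
from h import *
T=np.load('pics/w9.npz')['T']; 
f=lambda P,s,o:(np.float64(P)+.5)/s-.5+np.array(o)
c=lambda P:f(P,2.5,(110,10))
def rep(n,X):
    print(n,X.mean(0),[round(np.linalg.norm(X[i]-X[(i+1)%4]),1) for i in range(4)],
    [round(float(np.degrees(np.arctan2(*(X[i]-X[j])[[1,0]]))),1) for i,j in[(1,0),(2,3),(2,1),(3,0)]])
rep('yel riser',onz('wrist',c([(70,130),(183,128),(197,361),(92,361)]),60,T))
rep('yel outl',onz('wrist',c([(89,111),(241,111),(254,372),(97,372)]),26,T))
rep('blue outl',onz('wrist',c([(597,120),(743,123),(723,369),(586,366)]),16,T))
print('ring',onz('wrist',c([(422,243)]),16,T))
H=onz('wrist',f([(250,122),(510,122)],3.6,(180,190)),T[2,3]-5.1+44,T)
print(np.linalg.norm(H[1]-H[0]),(H.mean(0)-T[:3,3])@T[:3,:3])
E
python3 m4.py
```

```text
yel riser [489.42 177.95  60.  ] [np.float64(29.1), np.float64(58.9), np.float64(28.6), np.float64(58.8)] [34.7, 34.4, -55.6, -55.2]
yel outl [488.32 177.95  26.  ] [np.float64(44.1), np.float64(75.0), np.float64(48.8), np.float64(75.6)] [33.8, 34.4, -55.4, -58.9]
blue outl [610.81 261.44  16.  ] [np.float64(43.6), np.float64(73.3), np.float64(43.5), np.float64(73.0)] [34.0, 33.6, -55.7, -55.7]
ring [[549.51 220.7   16.  ]]
28.751918585515753 [-39.02   0.18 -31.42]
```

{"method": "step_arm", "body": {"rows": [{"fingers":1,"slide":[0,0.3,-0.3],"twist":0},{"fingers":1,"slide":[0,0.6,-0.6],"twist":0},{"fingers":1,"slide":[0.2,0.85,-0.93],"twist":-0.002},{"fingers":1,"slide":[0.4,0.85,-0.93],"twist":-0.002},{"fingers":1,"slide":[0.5,0.85,-0.93],"twist":-0.002}]}}

```text
time: 18.0
position: [610.3, 260.6, 83.7]
tcp_rot: [0.741, 1.439, -0.758]
force: [-0.8, -1.0, -8.4]
gripper_width: 29.7
```

```bash
python3 plan.py 611.0 260.5 32 34.8
```

```text
t 18.0 pos [610.33 260.62  83.7 ] yaw 34.92 tilt 0.610287700966541 q1,q6 0.3707585753770494 -0.23347512660851108 F [-0.85 -0.97 -8.39] w 29.72
slide [0.65 0.01 0.  ] mm [51.7   1.    0.32]
yaw change -0.11757858431622026 twist 0.0013064287146246694
after turn slide [0.65 0.01 0.01]
```

{"method": "step_arm", "body": {"rows": [{"fingers":1,"slide":[0.2,0.01,0],"twist":0},{"fingers":1,"slide":[0.4,0.01,0],"twist":0},{"fingers":1,"slide":[0.6,0.01,0],"twist":0},{"fingers":1,"slide":[0.65,0.01,0],"twist":0},{"fingers":1,"slide":[0.65,0.01,0],"twist":0}]}}

```text
time: 18.42
position: [609.8, 259.6, 30.0]
tcp_rot: [0.74, 1.441, -0.76]
force: [0.2, 0.7, -5.9]
gripper_width: 30.1
```

```bash
python3 plan.py 611.0 260.5 21 34.8
```

```text
t 18.42 pos [609.76 259.63  30.04] yaw 34.9 tilt 0.7487375767591623 q1,q6 0.3696852940015847 -0.23326642509457396 F [ 0.22  0.66 -5.88] w 30.13
slide [ 0.11  0.02 -0.  ] mm [ 9.02  1.63 -0.03]
yaw change -0.09793648134464661 twist 0.001088183126051629
after turn slide [ 0.11  0.02 -0.  ]
```

{"method": "step_arm", "body": {"rows": [{"fingers":1,"slide":[0.03,0.02,0],"twist":0},{"fingers":1,"slide":[0.06,0.02,0],"twist":0},{"fingers":1,"slide":[0.09,0.02,0],"twist":0},{"fingers":1,"slide":[0.1,0.02,0],"twist":0},{"fingers":1,"slide":[0.1,0.02,0],"twist":0}]}}

```text
time: 18.83
position: [611.0, 260.5, 22.2]
tcp_rot: [0.74, 1.441, -0.76]
force: [-0.5, -0.3, -7.0]
gripper_width: 29.8
```

{"method": "step_arm", "body": {"rows": [{"fingers":1,"slide":[0.02,0,0],"twist":0},{"fingers":1,"slide":[0.02,0,0],"twist":0}]}}

```text
time: 19.0
position: [611.3, 260.5, 21.3]
tcp_rot: [0.74, 1.441, -0.76]
force: [-2.8, -2.3, 0.7]
gripper_width: 30.0
```

Contact; release and lift, then turn toward the dish.

{"method": "step_arm", "body": {"rows": [{"fingers":0.2,"slide":[0,0,0],"twist":0},{"fingers":-0.1,"slide":[0,0,0],"twist":0},{"fingers":-0.4,"slide":[0,0,0],"twist":0},{"fingers":-0.4,"slide":[0,0,0],"twist":0},{"fingers":-0.4,"slide":[0,0,0],"twist":0}]}}

```text
time: 19.42
position: [611.5, 260.6, 21.4]
tcp_rot: [0.74, 1.441, -0.76]
force: [-0.4, -0.5, -1.1]
gripper_width: 60.3
```

{"method": "step_arm", "body": {"rows": [{"fingers":-0.4,"slide":[-0.2,0,0],"twist":0},{"fingers":-0.4,"slide":[-0.5,0,0],"twist":0},{"fingers":-0.9,"slide":[-0.9,0,0],"twist":0},{"fingers":-1,"slide":[-1,0,0],"twist":0}]}}

```text
time: 19.75
position: [614.3, 262.3, 106.9]
tcp_rot: [0.743, 1.437, -0.756]
force: [0.4, 1.0, 2.2]
gripper_width: 74.8
```

{"method": "step_arm", "body": {"rows": [{"fingers":-1,"slide":[-0.2,-0.3,0.3],"twist":0},{"fingers":-1,"slide":[-0.4,-0.6,0.7],"twist":0},{"fingers":-1,"slide":[-0.4,-0.9,0.95],"twist":0},{"fingers":-1,"slide":[-0.4,-0.9,0.95],"twist":0},{"fingers":-1,"slide":[-0.4,-0.9,0.95],"twist":0}]}}

```text
time: 20.17
position: [599.0, 157.8, 141.0]
tcp_rot: [0.745, 1.435, -0.757]
force: [0.5, -0.0, -0.6]
gripper_width: 91.0
```

```bash
python3 plan.py 433 -274.8 120 60
python3 - <<'E'
from h import *
T=pose(); p,d=cams.read_camera('wrist'); np.savez('pics/w10.npz',p=p,d=d,T=T)
cv2.imwrite('pics/w10c.png',cv2.resize(p[10:250,110:430],None,fx=2.5,fy=2.5,interpolation=3))
E
```

```text
t 20.17 pos [599.   157.81 141.  ] yaw 34.79 tilt 0.4119162399221492 q1,q6 0.22278169121570449 -0.3791899001162136 F [ 0.53 -0.01 -0.6 ] w 91.04
slide [ 0.3  -4.79  3.26] mm [  24.31 -383.06  260.43]
yaw change 25.205753922028464 twist -0.2800639324669829
after turn slide [ 0.26 -5.72  0.91]
```

View pics/w10c.png

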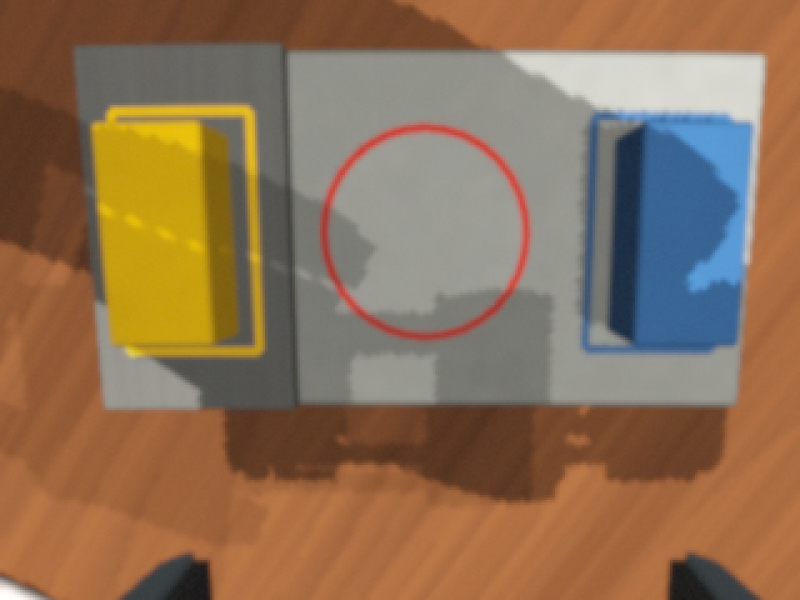

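{"method": "step_arm", "body": {"rows": [{"fingers":-1,"slide":[0,-0.4,0.32],"twist":0},{"fingers":-1,"slide":[0,-0.8,0.64],"twist":0},{"fingers":-1,"slide":[0,-1,0.8],"twist":0},{"fingers":-1,"slide":[0,-1,0.8],"twist":0}]}}

```text
time: 20.55
position: [569.1, 58.6, 141.3]
tcp_rot: [0.745, 1.436, -0.758]
force: [-0.4, -0.3, 0.3]
gripper_width: 91.1
```

{"method": "step_arm", "body": {"rows": [{"fingers":-1,"slide":[0,-0.4,0.32],"twist":0},{"fingers":-1,"slide":[0,-0.8,0.64],"twist":0},{"fingers":-1,"slide":[0,-1,0.8],"twist":0},{"fingers":-1,"slide":[0,-1,0.8],"twist":0}]}}

```text
time: 20.88
position: [539.5, -41.4, 142.2]
tcp_rot: [0.746, 1.436, -0.759]
force: [-0.0, -0.0, -0.4]
gripper_width: 91.0
```

{"method": "step_arm", "body": {"rows": [{"fingers":-1,"slide":[0,-0.4,0.32],"twist":0},{"fingers":-1,"slide":[0,-0.8,0.64],"twist":0},{"fingers":-1,"slide":[0,-1,0.8],"twist":0},{"fingers":-1,"slide":[0,-1,0.8],"twist":0}]}}

```text
time: 21.22
position: [510.4, -141.4, 143.2]
tcp_rot: [0.747, 1.435, -0.76]
force: [-1.1, -0.2, 0.1]
gripper_width: 91.0
```

{"method": "step_arm", "body": {"rows": [{"fingers":-1,"slide":[0,-0.4,0.32],"twist":0},{"fingers":-1,"slide":[0,-0.8,0.64],"twist":0},{"fingers":-1,"slide":[0,-1,0.8],"twist":0},{"fingers":-1,"slide":[0,-1,0.8],"twist":0},{"fingers":-1,"slide":[0,-1,0.8],"twist":0}]}}

```text
time: 21.63
position: [481.7, -239.2, 144.1]
tcp_rot: [0.748, 1.435, -0.761]
force: [-0.1, 0.5, -0.2]
gripper_width: 91.4
```

```bash
python3 plan.py 433 -274.8 120 -20
python3 - <<'E'
from h import *
T=pose(); p,d=cams.read_camera('wrist'); np.savez('pics/w11.npz',p=p,d=d,T=T)
cv2.imwrite('pics/w11.png',p)
E
```

```text
t 21.63 pos [ 481.72 -239.19  144.1 ] yaw 34.57 tilt 0.459986550736828 q1,q6 -0.5001399716963968 -1.0963439469143181 F [-0.08  0.46 -0.17] w 91.4
slide [ 0.31 -0.75  0.02] mm [ 24.5  -60.17   1.56]
yaw change -54.574750346721004 twist 0.6063861149635668
after turn slide [ 0.3  -0.42  0.63]
```

View pics/w11.png

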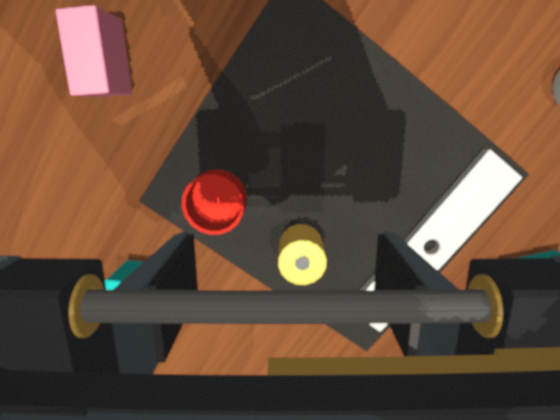

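{"method": "step_arm", "body": {"rows": [{"fingers":-1,"slide":[0,-0.4,0],"twist":0.07},{"fingers":-1,"slide":[0,-0.75,0.02],"twist":0.14},{"fingers":-1,"slide":[0,-0.75,0.02],"twist":0.21},{"fingers":-1,"slide":[0,-0.75,0.02],"twist":0.28},{"fingers":-1,"slide":[0,-0.75,0.02],"twist":0.35}]}}

```text
time: 22.1
position: [434.0, -272.8, 144.5]
tcp_rot: [1.165, 1.229, -1.178]
force: [-0.1, 0.1, -0.4]
gripper_width: 91.1
```

{"method": "step_arm", "body": {"rows": [{"fingers":-1,"slide":[0.2,0,0],"twist":0.08},{"fingers":-1,"slide":[0.4,0,0],"twist":0.16},{"fingers":-1,"slide":[0.6,0,0],"twist":0.24},{"fingers":-1,"slide":[0.7,0,0],"twist":0.26},{"fingers":-1,"slide":[0.7,0,0],"twist":0.26}]}}

```text
time: 22.52
position: [433.9, -271.1, 86.9]
tcp_rot: [1.461, 1.016, -1.474]
force: [0.4, -0.4, -0.4]
gripper_width: 91.1
```

```bash
python3 plan.py 433 -274.8 5 -20
```

```text
t 22.52 pos [ 433.88 -271.09   86.87] yaw -20.52 tilt 0.4335456486814613 q1,q6 -0.5999859890131478 -0.2330835360787935 F [ 0.35 -0.4  -0.37] w 91.1
slide [1.02 0.01 0.04] mm [81.9   0.7   3.21]
yaw change 0.5195475977932773 twist -0.00577275108659197
after turn slide [1.02 0.01 0.05]
```

{"method": "step_arm", "body": {"rows": [{"fingers":-1,"slide":[0.2,0.01,0.04],"twist":0},{"fingers":-1,"slide":[0.4,0.01,0.04],"twist":0},{"fingers":-1,"slide":[0.6,0.01,0.04],"twist":0},{"fingers":-1,"slide":[0.6,0.01,0.04],"twist":0},{"fingers":-1,"slide":[0.6,0.01,0.04],"twist":0}]}}

```text
time: 22.93
position: [433.6, -273.8, 39.0]
tcp_rot: [1.459, 1.019, -1.473]
force: [0.7, 0.3, 0.5]
gripper_width: 91.0
```

```bash
python3 plan.py 433 -274.8 4 -20; python3 wr.py w12
```

```text
t 22.93 pos [ 433.62 -273.77   39.04] yaw -20.39 tilt 0.4409851104244439 q1,q6 -0.6046447000106296 -0.2383485651481561 F [0.71 0.33 0.48] w 90.99
slide [ 0.44 -0.    0.01] mm [35.05 -0.09  0.94]
yaw change 0.38546087180628774 twist -0.004282898575625419
after turn slide [ 0.44 -0.    0.01]
[ 433.62 -273.77   39.04]
```

View pics/w12.png

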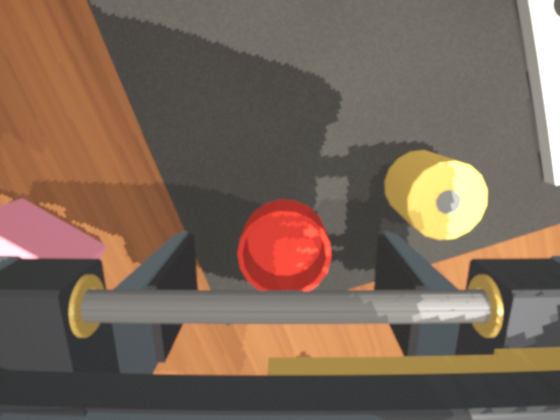

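{"method": "step_arm", "body": {"rows": [{"fingers":-0.65,"slide":[0,0,0.01],"twist":0},{"fingers":-0.65,"slide":[0,0,0.01],"twist":0},{"fingers":-0.65,"slide":[0.15,0,0.01],"twist":0},{"fingers":-0.65,"slide":[0.3,0,0.01],"twist":0},{"fingers":-0.65,"slide":[0.43,0,0.01],"twist":0}], "grip_force": 12}}

```text
time: 23.4
position: [433.3, -275.1, 4.0]
tcp_rot: [1.46, 1.017, -1.473]
force: [-0.6, 0.5, 0.3]
gripper_width: 75.0
```

{"method": "step_arm", "body": {"rows": [{"fingers":-0.65,"slide":[0.04,0,0],"twist":0},{"fingers":1,"slide":[0.04,0,0],"twist":0},{"fingers":1,"slide":[0.04,0,0],"twist":0},{"fingers":1,"slide":[0.04,0,0],"twist":0},{"fingers":1,"slide":[0.04,0,0],"twist":0}]}}

```text
time: 23.82
position: [433.5, -275.3, 1.1]
tcp_rot: [1.46, 1.017, -1.472]
force: [0.8, 0.0, -0.4]
gripper_width: 51.3
```

{"method": "step_arm", "body": {"rows": [{"fingers":1,"slide":[0,0,0],"twist":0},{"fingers":1,"slide":[0,0,0],"twist":0},{"fingers":1,"slide":[0,0,0],"twist":0}]}}

```text
time: 24.07
position: [433.6, -275.3, 1.4]
tcp_rot: [1.46, 1.016, -1.472]
force: [-0.6, 0.3, -0.3]
gripper_width: 51.2
```

{"method": "step_arm", "body": {"rows": [{"fingers":1,"slide":[-0.2,0,0],"twist":0},{"fingers":1,"slide":[-0.5,0,0],"twist":0},{"fingers":1,"slide":[-0.9,0,0],"twist":0},{"fingers":1,"slide":[-1,0,0],"twist":0}]}}

```text
time: 24.4
position: [435.5, -275.8, 85.0]
tcp_rot: [1.46, 1.012, -1.47]
force: [1.2, -0.4, -0.2]
gripper_width: 51.2
```

{"method": "step_arm", "body": {"rows": [{"fingers":1,"slide":[-0.3,-0.1,-0.4],"twist":0},{"fingers":1,"slide":[-0.5,-0.1,-0.8],"twist":0},{"fingers":1,"slide":[-0.5,-0.1,-1],"twist":0},{"fingers":1,"slide":[-0.5,-0.1,-1],"twist":0}]}}

```text
time: 24.73
position: [457.0, -195.8, 125.3]
tcp_rot: [1.459, 1.012, -1.467]
force: [0.4, -0.1, -0.7]
gripper_width: 51.2
```

{"method": "step_arm", "body": {"rows": [{"fingers":1,"slide":[0,0,-0.4],"twist":0},{"fingers":1,"slide":[0,-0.1,-0.8],"twist":0},{"fingers":1,"slide":[0,-0.1,-1],"twist":0},{"fingers":1,"slide":[0,-0.1,-1],"twist":0}]}}

```text
time: 25.07
position: [477.4, -116.0, 124.2]
tcp_rot: [1.458, 1.013, -1.466]
force: [-0.2, -0.7, -0.9]
gripper_width: 50.8
```

{"method": "step_arm", "body": {"rows": [{"fingers":1,"slide":[0,0,-0.4],"twist":0},{"fingers":1,"slide":[0,-0.1,-0.8],"twist":0},{"fingers":1,"slide":[0,-0.1,-1],"twist":0},{"fingers":1,"slide":[0,-0.1,-1],"twist":0}]}}

```text
time: 25.4
position: [498.0, -36.8, 123.2]
tcp_rot: [1.457, 1.015, -1.464]
force: [0.6, -1.1, 0.1]
gripper_width: 51.1
```

{"method": "step_arm", "body": {"rows": [{"fingers":1,"slide":[0,0,-0.4],"twist":0},{"fingers":1,"slide":[0,-0.1,-0.8],"twist":0},{"fingers":1,"slide":[0,-0.1,-1],"twist":0},{"fingers":1,"slide":[0,-0.1,-1],"twist":0}]}}

```text
time: 25.73
position: [518.7, 42.1, 122.3]
tcp_rot: [1.456, 1.015, -1.463]
force: [0.6, -0.6, -1.1]
gripper_width: 51.3
```

```bash
python3 plan.py 549.5 220.3 120 -55.2
```

```text
t 25.73 pos [518.66  42.14 122.28] yaw -19.98 tilt 0.4998530904335842 q1,q6 0.0408750550493586 0.39835045654229284 F [ 0.64 -0.58 -1.11] w 51.27
slide [ 0.01 -0.4  -2.22] mm [   0.78  -31.9  -177.98]
yaw change -35.22175526572403 twist 0.3913528362858225
after turn slide [ 0.03 -1.61 -1.59]
```

{"method": "step_arm", "body": {"rows": [{"fingers":1,"slide":[0,-0.1,-0.4],"twist":0.07},{"fingers":1,"slide":[0,-0.2,-0.8],"twist":0.14},{"fingers":1,"slide":[0,-0.2,-1],"twist":0.21},{"fingers":1,"slide":[0,-0.2,-1],"twist":0.28},{"fingers":1,"slide":[0,-0.2,-1],"twist":0.35}]}}

```text
time: 26.15
position: [531.2, 122.2, 121.2]
tcp_rot: [1.831, 0.628, -1.835]
force: [-0.2, -0.1, 0.0]
gripper_width: 51.0
```

```bash
python3 plan.py 549.5 220.3 70 -55.2; python3 wr.py w13;  python3 - <<'E'
from h import *
p=np.load('pics/w13.npz')['p']
cv2.imwrite('pics/w13c.png',cv2.resize(p[0:300,100:500],None,fx=2,fy=2,interpolation=3))
E
```

```text
t 26.15 pos [531.19 122.16 121.2 ] yaw -51.73 tilt 0.5128385545706242 q1,q6 0.18776750570252793 1.0994961273800097 F [-0.25 -0.15  0.04] w 51.01
slide [ 0.63 -0.83 -0.94] mm [ 50.34 -66.09 -75.41]
yaw change -3.4660337107468138 twist 0.038511485674964596
after turn slide [ 0.64 -0.88 -0.89]
[531.19 122.16 121.2 ]
```

View pics/w13c.png

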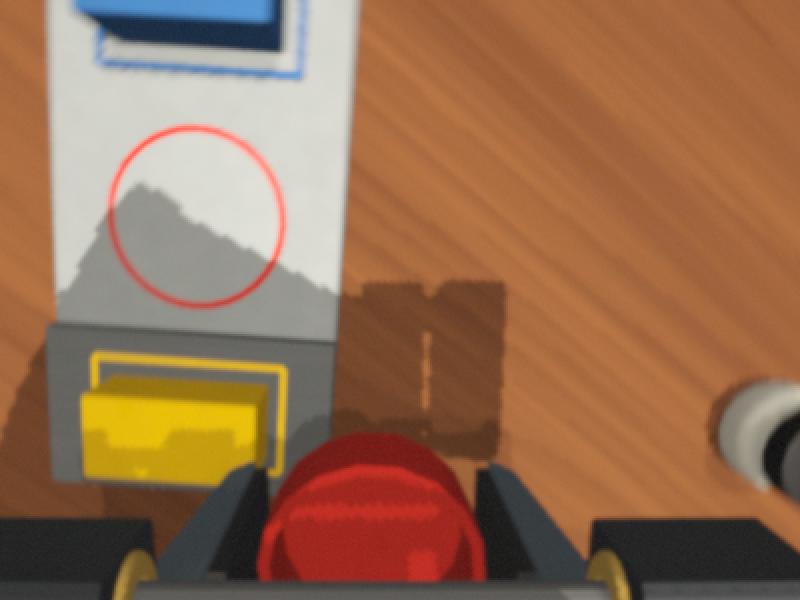

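Run:
```python
from h import *
T=np.load('pics/w13.npz')['T']
f=lambda P:(np.float64(P)+.5)/2-.5+np.array([100,0])
X=onz('wrist',f([(373,466),(258,560),(486,556)]),T[2,3]+27.6,T); print((X-T[:3,3])@T[:3,:3])
print('ring',onz('wrist',f([(197.5,217)]),16,T))
```

```text
[[-27.72   0.64 -24.08]
 [-27.8  -25.27  -1.65]
 [-27.42  26.19  -2.5 ]]
ring [[551.25 219.66  16.  ]]
```

{"method": "step_arm", "body": {"rows": [{"fingers":1,"slide":[0,-0.3,-0.3],"twist":0.02},{"fingers":1,"slide":[0,-0.6,-0.6],"twist":0.038},{"fingers":1,"slide":[0.1,-0.83,-0.94],"twist":0.038},{"fingers":1,"slide":[0.3,-0.83,-0.94],"twist":0.038},{"fingers":1,"slide":[0.4,-0.83,-0.94],"twist":0.038}]}}

```text
time: 26.62
position: [549.9, 219.6, 86.8]
tcp_rot: [1.871, 0.574, -1.877]
force: [-0.4, -1.8, -1.4]
gripper_width: 51.0
```

```bash
python3 plan.py 550.1 220.0 30 -55.2
```

```text
t 26.62 pos [549.87 219.62  86.83] yaw -55.46 tilt 0.5393779145982791 q1,q6 0.34470899563650376 1.321853921572681 F [-0.45 -1.77 -1.39] w 51.03
slide [ 0.71 -0.01 -0.01] mm [56.82 -0.61 -0.72]
yaw change 0.2570914359569514 twist -0.002856571510632793
after turn slide [ 0.71 -0.   -0.01]
```

{"method": "step_arm", "body": {"rows": [{"fingers":1,"slide":[0.2,0,0],"twist":0},{"fingers":1,"slide":[0.4,0,0],"twist":0},{"fingers":1,"slide":[0.6,0,0],"twist":0},{"fingers":1,"slide":[0.7,0,0],"twist":0},{"fingers":1,"slide":[0.7,0,0],"twist":0}]}}

```text
time: 27.03
position: [548.7, 217.2, 29.1]
tcp_rot: [1.868, 0.574, -1.881]
force: [-0.1, 0.7, -1.3]
gripper_width: 51.2
```

```bash
python3 plan.py 550.1 220.0 15 -55.2
```

```text
t 27.03 pos [548.69 217.24  29.08] yaw -55.46 tilt 0.6375883216628648 q1,q6 0.3416181373913062 1.32087905551546 F [-0.13  0.73 -1.27] w 51.17
slide [ 0.18 -0.02 -0.04] mm [14.04 -1.57 -2.85]
yaw change 0.2575086385258061 twist -0.002861207094731179
after turn slide [ 0.18 -0.02 -0.03]
```

{"method": "step_arm", "body": {"rows": [{"fingers":1,"slide":[0.05,-0.02,-0.04],"twist":0},{"fingers":1,"slide":[0.1,-0.02,-0.04],"twist":0},{"fingers":1,"slide":[0.14,-0.02,-0.04],"twist":0},{"fingers":1,"slide":[0.16,-0.02,-0.04],"twist":0},{"fingers":1,"slide":[0.16,-0.02,-0.04],"twist":0}]}}

```text
time: 27.45
position: [550.3, 220.2, 16.2]
tcp_rot: [1.868, 0.574, -1.88]
force: [0.3, 0.4, -0.3]
gripper_width: 51.0
```

{"method": "step_arm", "body": {"rows": [{"fingers":1,"slide":[0.02,0,0],"twist":0},{"fingers":1,"slide":[0.02,0,0],"twist":0}]}}

```text
time: 27.62
position: [550.3, 220.2, 14.6]
tcp_rot: [1.868, 0.574, -1.88]
force: [-0.6, -0.6, -0.4]
gripper_width: 51.7
```

{"method": "step_arm", "body": {"rows": [{"fingers":0,"slide":[0.004,0,0],"twist":0},{"fingers":-0.3,"slide":[0.004,0,0],"twist":0},{"fingers":-0.6,"slide":[0.004,0,0],"twist":0},{"fingers":-0.6,"slide":[0.004,0,0],"twist":0},{"fingers":-0.6,"slide":[0.004,0,0],"twist":0}]}}

```text
time: 28.03
position: [550.4, 220.3, 14.4]
tcp_rot: [1.868, 0.574, -1.88]
force: [-0.1, 0.0, 0.7]
gripper_width: 72.6
```

{"method": "step_arm", "body": {"rows": [{"fingers":-0.6,"slide":[-0.2,0,0],"twist":0},{"fingers":-0.6,"slide":[-0.5,0,0],"twist":0},{"fingers":-0.6,"slide":[-0.9,0,0],"twist":0},{"fingers":-0.6,"slide":[-1,0,0],"twist":0}]}}

```text
time: 28.37
position: [552.5, 221.9, 98.3]
tcp_rot: [1.872, 0.574, -1.876]
force: [1.3, 0.1, 2.0]
gripper_width: 72.8
```

{"method": "step_arm", "body": {"rows": [{"fingers":-0.6,"slide":[-0.2,0.4,0.4],"twist":-0.07},{"fingers":-0.6,"slide":[-0.4,0.8,0.8],"twist":-0.14},{"fingers":-0.6,"slide":[-0.6,1,1],"twist":-0.21},{"fingers":-0.6,"slide":[-0.6,1,1],"twist":-0.28},{"fingers":-0.6,"slide":[-0.6,1,1],"twist":-0.28}]}}

```text
time: 28.78
position: [532.4, 109.8, 148.4]
tcp_rot: [1.58, 0.904, -1.583]
force: [0.3, -0.7, 0.0]
gripper_width: 72.7
```

```bash
python3 plan.py 617 -202.3 80 -2.5
python3 - <<'E'
from h import *
for n,(x0,y0,x1,y1) in [("top",(90,140,290,290)),("side",(200,140,300,215))]:
    p,d=cams.read_camera(n); s=800/(x1-x0); cv2.imwrite(f"pics/{n}_14.png",cv2.resize(p[y0:y1,x0:x1],None,fx=s,fy=s,interpolation=3))
    np.savez(f'pics/{n}14.npz',p=p,d=d)
E
```

```text
t 28.78 pos [532.38 109.76 148.39] yaw -30.07 tilt 0.5283679308132329 q1,q6 0.16504511638197736 0.6979332977080653 F [ 0.25 -0.69  0.04] w 72.68
slide [0.89 2.86 2.84] mm [ 71.36 229.1  227.25]
yaw change 27.56531565957978 twist -0.30628128510644204
after turn slide [0.85 1.23 3.85]
```

View pics/top_14.png

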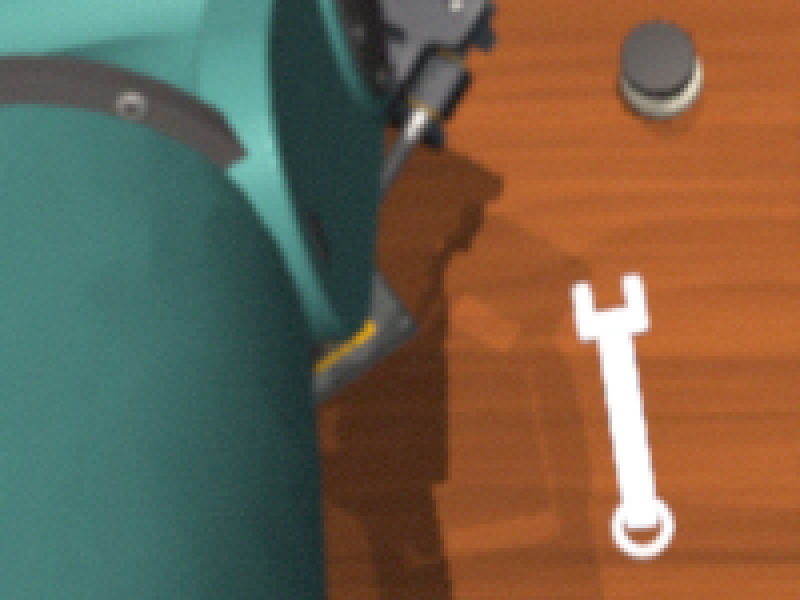

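View pics/side_14.png

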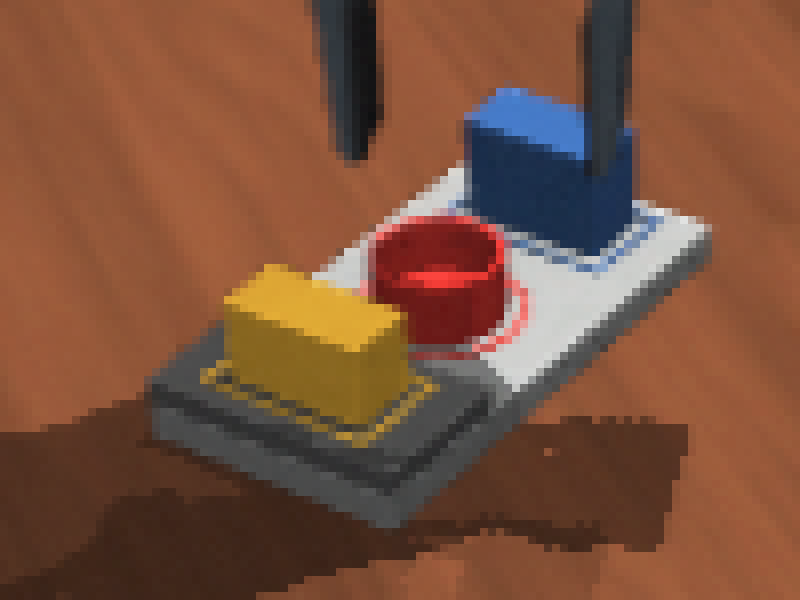

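{"method": "step_arm", "body": {"rows": [{"fingers":-0.6,"slide":[0,0.4,0.4],"twist":0},{"fingers":-0.6,"slide":[0,0.8,0.8],"twist":0},{"fingers":-0.6,"slide":[0,0.95,0.95],"twist":0},{"fingers":-0.6,"slide":[0,0.95,0.95],"twist":0}]}}

```text
time: 29.22
position: [560.0, 4.8, 147.4]
tcp_rot: [1.587, 0.896, -1.594]
force: [-0.6, -0.1, -0.2]
gripper_width: 73.1
```

{"method": "step_arm", "body": {"rows": [{"fingers":-0.6,"slide":[0,0.4,0.4],"twist":0},{"fingers":-0.6,"slide":[0,0.8,0.8],"twist":0},{"fingers":-0.6,"slide":[0,0.95,0.95],"twist":0},{"fingers":-0.6,"slide":[0,0.95,0.95],"twist":0}]}}

```text
time: 29.55
position: [587.7, -101.9, 147.7]
tcp_rot: [1.59, 0.893, -1.597]
force: [0.2, 0.4, -0.1]
gripper_width: 72.7
```

{"method": "step_arm", "body": {"rows": [{"fingers":-0.6,"slide":[0,0.3,0.3],"twist":-0.07},{"fingers":-0.6,"slide":[0,0.6,0.6],"twist":-0.14},{"fingers":-0.6,"slide":[0,0.95,0.95],"twist":-0.21},{"fingers":-0.6,"slide":[0,0.95,0.95],"twist":-0.28},{"fingers":-0.6,"slide":[0,0.95,0.95],"twist":-0.306}]}}

```text
time: 29.97
position: [614.2, -206.3, 147.6]
tcp_rot: [1.245, 1.174, -1.257]
force: [0.2, -0.2, -0.2]
gripper_width: 72.8
```

```bash
python3 plan.py 617 -202.3 80 -2.2; python3 wr.py w15; python3 plan.py 617 -202.3 80 -2.2
```

```text
t 29.97 pos [ 614.16 -206.32  147.58] yaw -3.36 tilt 0.5243220720366625 q1,q6 -0.3563730415066415 -0.29071303787563335 F [ 0.19 -0.19 -0.17] w 72.84
slide [ 0.84  0.03 -0.06] mm [67.54  2.58 -4.8 ]
yaw change 1.1631162348415103 twist -0.012923513720461225
after turn slide [ 0.84  0.03 -0.05]
[ 614.16 -206.32  147.58]
t 30.02 pos [ 613.85 -205.43  147.51] yaw -3.33 tilt 0.5129744363036616 q1,q6 -0.3552926580931408 -0.29018764697637023 F [0.03 0.47 0.92] w 73.33
slide [ 0.84  0.04 -0.05] mm [67.48  2.97 -3.92]
yaw change 1.1348131355912159 twist -0.0126090348399024
after turn slide [ 0.84  0.04 -0.04]
```

View pics/w15.png

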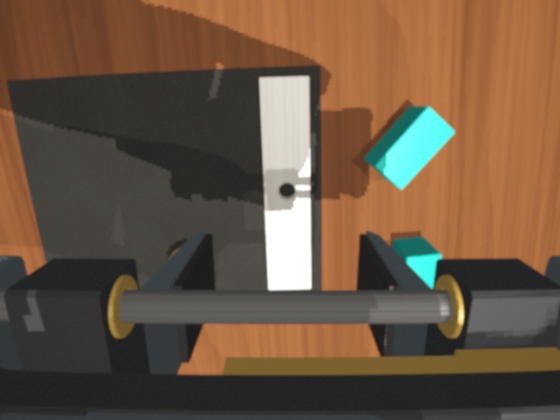

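Run:
```python
from h import *
T=np.load('pics/w15.npz')['T']
print(onz('wrist',[(287.3,190)],13,T), onz('wrist',[(259.5,78),(309,76),(268,289),(312,289)],13,T))
X=onz('wrist',[(259.5,78),(309,76),(268,289),(312,289)],13,T)
for i,j in [(0,2),(1,3),(1,0),(3,2)]:
    d=X[i]-X[j];print(np.degrees(np.arctan2(d[1],d[0])),np.linalg.norm(d))
```

```text
[[ 616.52 -200.57   13.  ]] [[ 599.3  -106.37   13.  ]
 [ 639.39 -107.15   13.  ]
 [ 592.76 -295.76   13.  ]
 [ 634.54 -298.2    13.  ]]
88.02227504671075 189.51121317861163
88.54344477179474 191.10969900907304
-1.1178312852700327 40.10230735862491
-3.331591610175845 41.847807701363614
```

{"method": "step_arm", "body": {"rows": [{"fingers":-0.6,"slide":[0.3,0.04,-0.05],"twist":-0.015},{"fingers":-0.6,"slide":[0.6,0.04,-0.05],"twist":-0.015},{"fingers":-0.6,"slide":[0.9,0.04,-0.05],"twist":-0.015},{"fingers":-0.6,"slide":[0.95,0.04,-0.05],"twist":-0.015},{"fingers":-0.6,"slide":[0.95,0.04,-0.05],"twist":-0.015}]}}

```text
time: 30.43
position: [616.3, -200.6, 69.6]
tcp_rot: [1.228, 1.189, -1.242]
force: [-0.1, 0.0, 0.1]
gripper_width: 73.2
```

```bash
python3 plan.py 616.7 -201.3 -0.5 -1.9; python3 wr.py w16
```

```text
t 30.43 pos [ 616.27 -200.6    69.59] yaw -2.05 tilt 0.496924623450939 q1,q6 -0.3470221065786683 -0.30244479116463446 F [-0.14  0.    0.14] w 73.16
slide [0.88 0.01 0.  ] mm [70.09  0.73  0.14]
yaw change 0.1525755062409786 twist -0.0016952834026775399
after turn slide [0.88 0.01 0.01]
[ 616.27 -200.6    69.59]
```

View pics/w16.png

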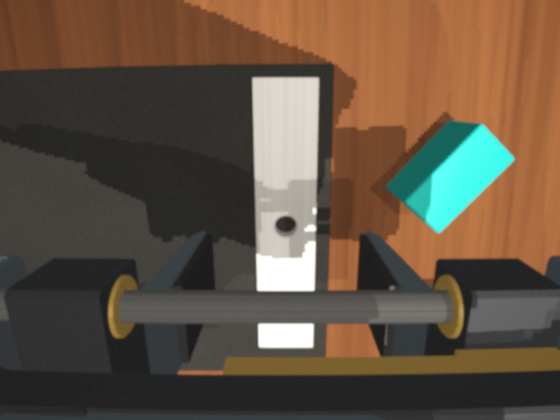

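{"method": "step_arm", "body": {"rows": [{"fingers":-0.6,"slide":[0.2,0.01,0],"twist":0},{"fingers":-0.6,"slide":[0.4,0.01,0],"twist":0},{"fingers":-0.6,"slide":[0.6,0.01,0],"twist":0},{"fingers":-0.6,"slide":[0.7,0.01,0],"twist":0},{"fingers":-0.6,"slide":[0.7,0.01,0],"twist":0}], "grip_force": 30}}

```text
time: 30.9
position: [617.1, -201.3, 13.9]
tcp_rot: [1.228, 1.189, -1.242]
force: [-0.1, -0.2, -0.2]
gripper_width: 73.0
```

{"method": "step_arm", "body": {"rows": [{"fingers":-0.6,"slide":[0.05,0,0],"twist":0},{"fingers":-0.6,"slide":[0.1,0,0],"twist":0},{"fingers":-0.6,"slide":[0.14,0,0],"twist":0},{"fingers":-0.6,"slide":[0.14,0,0],"twist":0},{"fingers":-0.6,"slide":[0.14,0,0],"twist":0}]}}

```text
time: 31.32
position: [617.2, -201.4, 2.8]
tcp_rot: [1.228, 1.189, -1.242]
force: [0.6, -1.5, -0.0]
gripper_width: 73.1
```

```bash
python3 plan.py 616.7 -201.3 -0.5 -1.9
```

```text
t 31.32 pos [ 617.16 -201.41    2.82] yaw -2.06 tilt 0.49462884111687017 q1,q6 -0.34772095989533974 -0.30096031167373005 F [ 0.64 -1.5  -0.01] w 73.1
slide [ 0.04 -0.01 -0.  ] mm [ 3.32 -0.45 -0.12]
yaw change 0.16195386895947195 twist -0.0017994874328830215
after turn slide [ 0.04 -0.01 -0.  ]
```

{"method": "step_arm", "body": {"rows": [{"fingers":-0.6,"slide":[0.04,-0.005,0],"twist":0},{"fingers":-0.6,"slide":[0.045,-0.005,0],"twist":0},{"fingers":1,"slide":[0.045,-0.005,0],"twist":0},{"fingers":1,"slide":[0.045,-0.005,0],"twist":0},{"fingers":1,"slide":[0.045,-0.005,0],"twist":0}]}}

```text
time: 31.73
position: [616.8, -201.4, -0.7]
tcp_rot: [1.228, 1.189, -1.242]
force: [-0.0, 0.4, 0.1]
gripper_width: 55.8
```

{"method": "step_arm", "body": {"rows": [{"fingers":1,"slide":[0,0,0],"twist":0},{"fingers":1,"slide":[0,0,0],"twist":0},{"fingers":1,"slide":[0,0,0],"twist":0},{"fingers":1,"slide":[0,0,0],"twist":0},{"fingers":1,"slide":[0,0,0],"twist":0}]}}

```text
time: 32.15
position: [616.8, -201.5, -0.6]
tcp_rot: [1.228, 1.189, -1.242]
force: [-1.0, 1.0, 2.2]
gripper_width: 39.7
```

```bash
python3 plan.py 616.7 -201.3 -0.5 -1.9
```

```text
t 32.15 pos [ 616.77 -201.46   -0.63] yaw -2.06 tilt 0.4959925614295085 q1,q6 -0.3479846478184113 -0.30104889054407236 F [-1.02  0.99  2.18] w 39.7
slide [-0. -0. -0.] mm [-0.13 -0.07 -0.16]
yaw change 0.1628003576836221 twist -0.0018088928631513567
after turn slide [-0. -0. -0.]
```

{"method": "step_arm", "body": {"rows": [{"fingers":1,"slide":[-0.15,0,0],"twist":0},{"fingers":1,"slide":[-0.4,0,0],"twist":0},{"fingers":1,"slide":[-0.7,0,0],"twist":0},{"fingers":1,"slide":[-1,0,0],"twist":0},{"fingers":1,"slide":[-1,0,0],"twist":0}]}}

```text
time: 32.57
position: [619.6, -201.7, 84.5]
tcp_rot: [1.229, 1.183, -1.239]
force: [0.8, -0.1, -1.6]
gripper_width: 39.8
```

{"method": "step_arm", "body": {"rows": [{"fingers":1,"slide":[-0.3,0,0],"twist":0},{"fingers":1,"slide":[-0.6,0,0],"twist":0},{"fingers":1,"slide":[-0.7,0,-0.1],"twist":0},{"fingers":1,"slide":[-0.7,0,-0.1],"twist":0},{"fingers":1,"slide":[-0.7,0,-0.1],"twist":0}]}}

```text
time: 32.98
position: [619.3, -192.4, 139.7]
tcp_rot: [1.229, 1.184, -1.239]
force: [-0.2, 0.4, -2.7]
gripper_width: 39.8
```

```bash
python3 plan.py 549.8 219.7 130 -55.2; python3 wr.py w17
```

```text
t 32.98 pos [ 619.31 -192.45  139.68] yaw -2.03 tilt 0.5573418307972344 q1,q6 -0.3335750205302118 -0.29106198051033366 F [-0.21  0.43 -2.67] w 39.82
slide [ 0.07 -1.05 -5.12] mm [   5.62  -84.08 -409.5 ]
yaw change -53.17120786186765 twist 0.5907911984651961
after turn slide [ 0.12 -4.73 -2.23]
[ 619.31 -192.45  139.68]
```

View pics/w17.png

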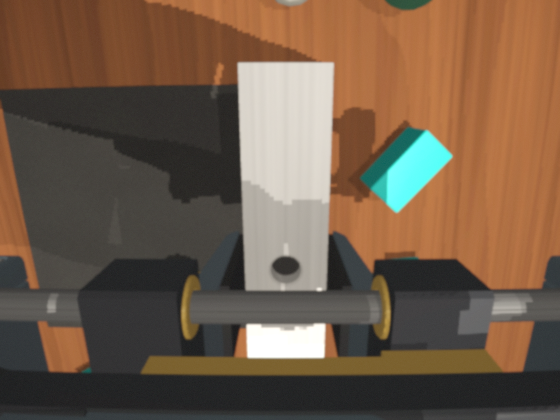

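Run:
```python
from h import *
D=np.load('pics/w17.npz');T=D['T'];p=D['p']
cv2.imwrite('pics/w17c.png',cv2.resize(p[240:300,240:340],None,fx=8,fy=8,interpolation=3))
X=onz('wrist',[(286,267),(238,63),(332.5,63)],T[2,3]+13.6,T); print((X-T[:3,3])@T[:3,:3])
```

```text
[[-13.61   0.67  -1.25]
 [-14.54 -19.61 -94.48]
 [-14.47  20.1  -94.52]]
```

View pics/w17c.png

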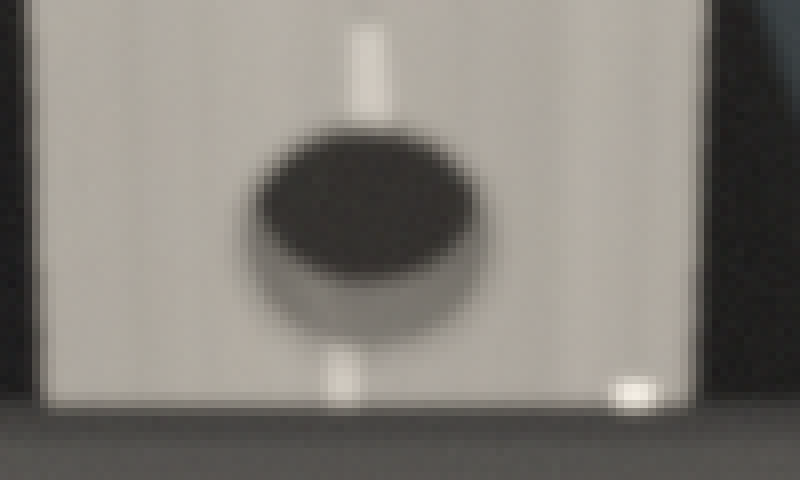

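{"method": "step_arm", "body": {"rows": [{"fingers":1,"slide":[0,-0.1,-0.4],"twist":0},{"fingers":1,"slide":[0,-0.2,-0.8],"twist":0},{"fingers":1,"slide":[0,-0.2,-1],"twist":0},{"fingers":1,"slide":[0,-0.2,-1],"twist":0}]}}

```text
time: 33.37
position: [604.3, -109.2, 136.2]
tcp_rot: [1.226, 1.189, -1.24]
force: [-0.3, 0.5, -2.5]
gripper_width: 39.4
```

{"method": "step_arm", "body": {"rows": [{"fingers":1,"slide":[0,-0.1,-0.4],"twist":0},{"fingers":1,"slide":[0,-0.2,-0.8],"twist":0},{"fingers":1,"slide":[0,-0.2,-1],"twist":0},{"fingers":1,"slide":[0,-0.2,-1],"twist":0}]}}

```text
time: 33.7
position: [589.9, -26.4, 134.0]
tcp_rot: [1.224, 1.192, -1.24]
force: [0.1, -1.0, -2.5]
gripper_width: 39.5
```

{"method": "step_arm", "body": {"rows": [{"fingers":1,"slide":[0,-0.1,-0.4],"twist":0},{"fingers":1,"slide":[0,-0.2,-0.8],"twist":0},{"fingers":1,"slide":[0,-0.2,-1],"twist":0},{"fingers":1,"slide":[0,-0.2,-1],"twist":0}]}}

```text
time: 34.03
position: [575.8, 55.7, 132.3]
tcp_rot: [1.222, 1.194, -1.24]
force: [-0.8, 0.0, -1.9]
gripper_width: 39.3
```

{"method": "step_arm", "body": {"rows": [{"fingers":1,"slide":[0,-0.1,-0.4],"twist":0.06},{"fingers":1,"slide":[0,-0.2,-0.8],"twist":0.12},{"fingers":1,"slide":[0,-0.2,-1],"twist":0.18},{"fingers":1,"slide":[0,-0.2,-1],"twist":0.24},{"fingers":1,"slide":[0,-0.2,-1],"twist":0.3}]}}

```text
time: 34.45
position: [562.2, 136.1, 130.7]
tcp_rot: [1.56, 0.923, -1.579]
force: [-0.3, -0.6, -2.3]
gripper_width: 39.6
```

```bash
python3 plan.py 549.8 219.6 130 -55.2
```

```text
t 34.45 pos [562.16 136.06 130.73] yaw -28.91 tilt 0.6429185810701566 q1,q6 0.20020449846751825 0.7104869254628067 F [-0.27 -0.57 -2.27] w 39.63
slide [ 0.   -0.64 -0.84] mm [  0.15 -51.2  -67.16]
yaw change -26.2938338707078 twist 0.29215370967453114
after turn slide [ 0.01 -0.95 -0.47]
```

{"method": "step_arm", "body": {"rows": [{"fingers":1,"slide":[0,-0.3,-0.4],"twist":0.07},{"fingers":1,"slide":[0,-0.6,-0.7],"twist":0.14},{"fingers":1,"slide":[0,-0.64,-0.84],"twist":0.21},{"fingers":1,"slide":[0,-0.64,-0.84],"twist":0.28},{"fingers":1,"slide":[0,-0.64,-0.84],"twist":0.292}]}}

```text
time: 34.87
position: [549.9, 219.3, 129.2]
tcp_rot: [1.865, 0.578, -1.886]
force: [0.7, -0.0, -2.0]
gripper_width: 39.8
```

{"method": "step_arm", "body": {"rows": [{"fingers":1,"slide":[0.1,0,0],"twist":0},{"fingers":1,"slide":[0.2,0,0],"twist":0},{"fingers":1,"slide":[0.3,0,0],"twist":0},{"fingers":1,"slide":[0.35,0,0],"twist":0},{"fingers":1,"slide":[0.35,0,0],"twist":0}]}}

```text
time: 35.28
position: [549.0, 218.3, 99.6]
tcp_rot: [1.862, 0.578, -1.888]
force: [0.2, -0.5, -2.7]
gripper_width: 40.0
```

```bash
python3 plan.py 549.8 219.6 68 -55.2
```

```text
t 35.28 pos [548.95 218.33  99.57] yaw -55.41 tilt 0.8264314376026394 q1,q6 0.3415374770534039 1.3138755715654675 F [ 0.16 -0.5  -2.69] w 39.96
slide [ 0.39 -0.01 -0.02] mm [31.54 -0.62 -1.87]
yaw change 0.2116674738942521 twist -0.0023518608210472457
after turn slide [ 0.39 -0.01 -0.02]
```

{"method": "step_arm", "body": {"rows": [{"fingers":1,"slide":[0.1,-0.01,-0.02],"twist":-0.002},{"fingers":1,"slide":[0.2,-0.01,-0.02],"twist":-0.002},{"fingers":1,"slide":[0.3,-0.01,-0.02],"twist":-0.002},{"fingers":1,"slide":[0.39,-0.01,-0.02],"twist":-0.002},{"fingers":1,"slide":[0.39,-0.01,-0.02],"twist":-0.002}]}}

```text
time: 35.7
position: [548.5, 219.3, 66.5]
tcp_rot: [1.858, 0.581, -1.888]
force: [-0.5, -0.8, -2.1]
gripper_width: 39.8
```

```bash
python3 plan.py 549.8 219.6 57 -55.2; python3 -c "
from h import *
T=pose();print(T[:3,:3])
p,d=cams.read_camera('side');cv2.imwrite('pics/side_18.png',cv2.resize(p[130:220,190:310],None,fx=6.6,fy=6.6,interpolation=3))"
```

```text
t 35.7 pos [548.49 219.26  66.55] yaw -55.22 tilt 0.9505779599499835 q1,q6 0.343274052718236 1.3128774613871201 F [-0.54 -0.78 -2.13] w 39.82
slide [ 0.12  0.01 -0.02] mm [ 9.52  0.46 -1.43]
yaw change 0.022622537421653988 twist -0.00025136152690726654
after turn slide [ 0.12  0.01 -0.02]
[[-0.01  0.57 -0.82]
 [-0.01 -0.82 -0.57]
 [-1.    0.    0.02]]
```

View pics/side_18.png

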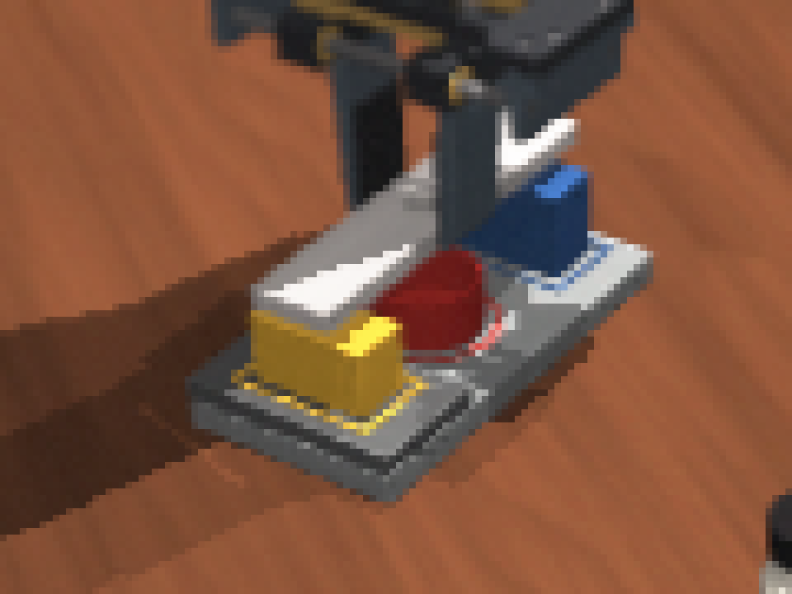

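{"method": "step_arm", "body": {"rows": [{"fingers":1,"slide":[0.03,0.005,-0.02],"twist":0},{"fingers":1,"slide":[0.06,0.005,-0.02],"twist":0},{"fingers":1,"slide":[0.09,0.005,-0.02],"twist":0},{"fingers":1,"slide":[0.1,0.005,-0.02],"twist":0},{"fingers":1,"slide":[0.1,0.005,-0.02],"twist":0}]}}

```text
time: 36.17
position: [550.2, 219.9, 59.2]
tcp_rot: [1.858, 0.581, -1.888]
force: [-0.1, -0.3, -2.3]
gripper_width: 39.7
```

```bash
python3 plan.py 549.8 219.6 56.5 -55.2
```

```text
t 36.17 pos [550.23 219.91  59.19] yaw -55.23 tilt 0.9222058327484205 q1,q6 0.3433088416305581 1.3130571707616563 F [-0.08 -0.31 -2.31] w 39.69
slide [0.03 0.   0.01] mm [2.7  0.01 0.49]
yaw change 0.025186950805789365 twist -0.00027985500895321515
after turn slide [0.03 0.   0.01]
```

{"method": "step_arm", "body": {"rows": [{"fingers":1,"slide":[0.015,0,0.005],"twist":0},{"fingers":1,"slide":[0.025,0,0.005],"twist":0},{"fingers":1,"slide":[0.025,0,0.005],"twist":0}]}}

```text
time: 36.42
position: [549.9, 219.6, 57.1]
tcp_rot: [1.858, 0.581, -1.888]
force: [-1.2, -0.3, -1.9]
gripper_width: 39.8
```

```bash
python3 plan.py 549.8 219.6 56.5 -55.2
```

```text
t 36.42 pos [549.86 219.6   57.12] yaw -55.23 tilt 0.9220841549146769 q1,q6 0.3430306971891012 1.3128764816262948 F [-1.16 -0.31 -1.92] w 39.77
slide [ 0.01 -0.    0.  ] mm [ 0.62 -0.04  0.03]
yaw change 0.026420090236555893 twist -0.00029355655818395435
after turn slide [ 0.01 -0.    0.  ]
```

Release the bar gently and lift.

{"method": "step_arm", "body": {"rows": [{"fingers":1,"slide":[0.008,0,0],"twist":0},{"fingers":0.0,"slide":[0.008,0,0],"twist":0},{"fingers":-0.2,"slide":[0.008,0,0],"twist":0},{"fingers":-0.4,"slide":[0.008,0,0],"twist":0},{"fingers":-0.4,"slide":[0.008,0,0],"twist":0}]}}

```text
time: 36.83
position: [549.9, 219.7, 56.6]
tcp_rot: [1.858, 0.581, -1.887]
force: [-0.7, -0.2, -0.2]
gripper_width: 62.3
```

{"method": "step_arm", "body": {"rows": [{"fingers":-0.4,"slide":[0,0,0],"twist":0},{"fingers":-0.4,"slide":[-0.2,0,0],"twist":0},{"fingers":-0.4,"slide":[-0.5,0,0],"twist":0},{"fingers":-0.4,"slide":[-0.9,0,0],"twist":0},{"fingers":-0.4,"slide":[-1,0,0],"twist":0}]}}

```text
time: 37.25
position: [552.8, 221.1, 140.7]
tcp_rot: [1.863, 0.581, -1.883]
force: [1.8, 0.8, 0.7]
gripper_width: 63.7
```

{"method": "step_arm", "body": {"rows": [{"fingers":-0.4,"slide":[0,0,0.4],"twist":0},{"fingers":-0.4,"slide":[0,0,0.8],"twist":0},{"fingers":-0.4,"slide":[0,0,1],"twist":0},{"fingers":-0.4,"slide":[0,0,1],"twist":0},{"fingers":-0.4,"slide":[0,0,1],"twist":0}]}}

```text
time: 37.67
position: [487.0, 175.3, 141.8]
tcp_rot: [1.864, 0.581, -1.883]
force: [0.5, 0.4, 0.6]
gripper_width: 63.7
```

```bash
python3 plan.py 519.1 -270 120 -20; python3 wr.py w19
```

```text
t 37.67 pos [486.97 175.34 141.84] yaw -55.25 tilt 0.6372529314430098 q1,q6 0.30354808950428563 1.2729841552804828 F [0.47 0.39 0.6 ] w 63.68
slide [0.32 4.8  2.84] mm [ 25.25 384.17 227.19]
yaw change 35.248701761179376 twist -0.391652241790882
after turn slide [0.27 2.28 5.09]
[486.97 175.34 141.84]
```

View pics/w19.png

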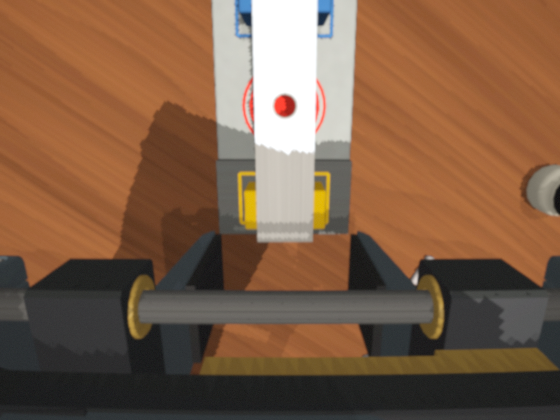

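{"method": "step_arm", "body": {"rows": [{"fingers":-0.5,"slide":[0,0.4,0.25],"twist":0},{"fingers":-0.5,"slide":[0,0.8,0.47],"twist":0},{"fingers":-0.5,"slide":[0,0.96,0.57],"twist":0},{"fingers":-0.5,"slide":[0,0.96,0.57],"twist":0}]}}

```text
time: 38.05
position: [495.1, 84.7, 142.6]
tcp_rot: [1.866, 0.579, -1.883]
force: [0.4, 0.5, 0.1]
gripper_width: 68.3
```

{"method": "step_arm", "body": {"rows": [{"fingers":-0.5,"slide":[0,0.4,0.25],"twist":0},{"fingers":-0.5,"slide":[0,0.8,0.47],"twist":0},{"fingers":-0.5,"slide":[0,0.96,0.57],"twist":0},{"fingers":-0.5,"slide":[0,0.96,0.57],"twist":0}]}}

```text
time: 38.38
position: [502.5, -6.2, 143.4]
tcp_rot: [1.867, 0.577, -1.884]
force: [0.0, 0.1, -0.9]
gripper_width: 68.7
```

{"method": "step_arm", "body": {"rows": [{"fingers":-0.5,"slide":[0,0.4,0.25],"twist":0},{"fingers":-0.5,"slide":[0,0.8,0.47],"twist":0},{"fingers":-0.5,"slide":[0,0.96,0.57],"twist":0},{"fingers":-0.5,"slide":[0,0.96,0.57],"twist":0}]}}

```text
time: 38.72
position: [509.8, -96.8, 144.2]
tcp_rot: [1.869, 0.575, -1.884]
force: [0.1, 0.7, 0.7]
gripper_width: 68.5
```

{"method": "step_arm", "body": {"rows": [{"fingers":-0.5,"slide":[0,0.4,0.25],"twist":0},{"fingers":-0.5,"slide":[0,0.8,0.47],"twist":0},{"fingers":-0.5,"slide":[0,0.96,0.57],"twist":0},{"fingers":-0.5,"slide":[0,0.96,0.57],"twist":0}]}}

```text
time: 39.05
position: [516.8, -187.3, 145.0]
tcp_rot: [1.87, 0.573, -1.884]
force: [0.3, 0.4, 0.1]
gripper_width: 68.5
```

```bash
python3 plan.py 519.1 -270 120 -55.2
```

```text
t 39.05 pos [ 516.85 -187.29  145.01] yaw -55.66 tilt 0.5751179169203082 q1,q6 -0.3850507144931216 0.5953957309121741 F [0.26 0.44 0.09] w 68.54
slide [0.32 0.87 0.56] mm [25.74 69.44 44.57]
yaw change 0.4597883702627996 twist -0.005108759669586662
after turn slide [0.31 0.87 0.57]
```

{"method": "step_arm", "body": {"rows": [{"fingers":-0.5,"slide":[0,0.4,0.25],"twist":0},{"fingers":-0.5,"slide":[0.2,0.8,0.5],"twist":0},{"fingers":-0.5,"slide":[0.5,0.87,0.56],"twist":0},{"fingers":-0.5,"slide":[0.7,0.87,0.56],"twist":0},{"fingers":-0.5,"slide":[0.7,0.87,0.56],"twist":0}]}}

```text
time: 39.47
position: [517.8, -268.5, 86.5]
tcp_rot: [1.869, 0.577, -1.888]
force: [-1.1, 0.9, -0.5]
gripper_width: 68.3
```

```bash
python3 plan.py 519.1 -270 8 -55.2; python3 wr.py w20; python3 plan.py 519.1 -270 8 -55.2
```

```text
t 39.47 pos [ 517.8  -268.53   86.51] yaw -55.66 tilt 0.6132311513004369 q1,q6 -0.5137441329143444 0.4682175120949651 F [-1.12  0.93 -0.52] w 68.32
slide [ 0.98  0.02 -0.01] mm [78.51  1.9  -1.08]
yaw change 0.4642616655364833 twist -0.00515846295040537
after turn slide [ 0.98  0.02 -0.  ]
[ 517.8  -268.53   86.51]
t 39.52 pos [ 518.48 -268.64   88.23] yaw -55.62 tilt 0.5887732558852415 q1,q6 -0.5133099327720514 0.4679853718836876 F [-0.09  0.23 -0.21] w 68.5
slide [ 1.    0.02 -0.01] mm [80.23  1.33 -0.56]
yaw change 0.4249196335221228 twist -0.00472132926135692
after turn slide [1.   0.02 0.  ]
```

View pics/w20.png

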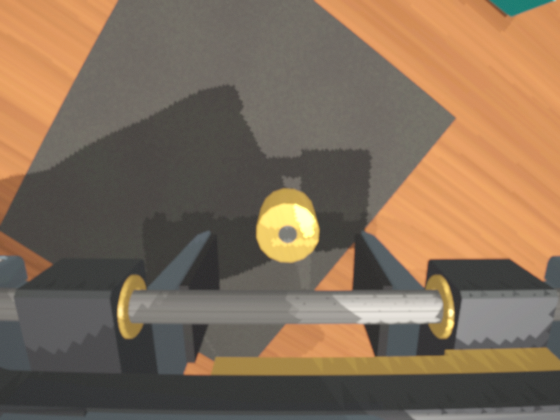

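Run:
```python
from h import *
T=np.load('pics/w20.npz')['T']
X=onz('wrist',[(288,234)],47,T);print(X,(X-T[:3,3])@T[:3,:3])
T=np.load('pics/w19.npz')['T']
print('hole',onz('wrist',[(284.5,105)],70,T))
```

```text
[[ 518.48 -270.4    47.  ]] [[39.52  1.9   0.07]]
hole [[550.71 219.82  70.  ]]
```

{"method": "step_arm", "body": {"rows": [{"fingers":-0.5,"slide":[0.2,0.015,0],"twist":0},{"fingers":-0.5,"slide":[0.4,0.015,0],"twist":0},{"fingers":-0.5,"slide":[0.6,0.015,0],"twist":0},{"fingers":-0.5,"slide":[0.7,0.015,0],"twist":0},{"fingers":-0.5,"slide":[0.7,0.015,0],"twist":0}], "grip_force": 35}}

```text
time: 39.93
position: [518.8, -268.7, 31.7]
tcp_rot: [1.867, 0.578, -1.887]
force: [-1.8, 0.3, -1.1]
gripper_width: 68.6
```

```bash
python3 plan.py 519.0 -269.7 9 -55.2
```

```text
t 39.93 pos [ 518.77 -268.7    31.7 ] yaw -55.56 tilt 0.6128644328880772 q1,q6 -0.5131933000448664 0.46918338937278703 F [-1.77  0.33 -1.07] w 68.65
slide [0.28 0.01 0.  ] mm [22.7   0.94  0.13]
yaw change 0.36378567105106185 twist -0.004042063011678465
after turn slide [0.28 0.01 0.  ]
```

{"method": "step_arm", "body": {"rows": [{"fingers":-0.5,"slide":[0.1,0.01,0],"twist":0},{"fingers":-0.5,"slide":[0.2,0.01,0],"twist":0},{"fingers":-0.5,"slide":[0.27,0.01,0],"twist":0},{"fingers":1,"slide":[0.27,0.01,0],"twist":0},{"fingers":1,"slide":[0.27,0.01,0],"twist":0}]}}

```text
time: 40.35
position: [518.9, -269.4, 10.0]
tcp_rot: [1.867, 0.579, -1.888]
force: [-0.1, -0.2, 0.0]
gripper_width: 57.8
```

{"method": "step_arm", "body": {"rows": [{"fingers":1,"slide":[0,0,0],"twist":0},{"fingers":1,"slide":[0,0,0],"twist":0},{"fingers":1,"slide":[0,0,0],"twist":0},{"fingers":1,"slide":[0,0,0],"twist":0}]}}

```text
time: 40.68
position: [519.1, -269.6, 10.3]
tcp_rot: [1.868, 0.578, -1.887]
force: [-2.0, -0.0, 2.7]
gripper_width: 39.3
```

```bash
python3 plan.py 519.0 -269.7 9 -55.2
```

```text
t 40.68 pos [ 519.09 -269.57   10.29] yaw -55.57 tilt 0.6134639217880405 q1,q6 -0.5142326604910236 0.46924401195467375 F [-2.01 -0.01  2.67] w 39.25
slide [0.02 0.   0.  ] mm [1.29 0.06 0.13]
yaw change 0.372461352184672 twist -0.004138459468718578
after turn slide [0.02 0.   0.  ]
```

{"method": "step_arm", "body": {"rows": [{"fingers":1,"slide":[-0.15,0,0],"twist":0},{"fingers":1,"slide":[-0.4,0,0],"twist":0},{"fingers":1,"slide":[-0.7,0,0],"twist":0},{"fingers":1,"slide":[-1,0,0],"twist":0},{"fingers":1,"slide":[-1,0,0],"twist":0}]}}

```text
time: 41.1
position: [521.9, -270.2, 94.9]
tcp_rot: [1.87, 0.574, -1.882]
force: [1.4, -0.8, -5.0]
gripper_width: 38.9
```

{"method": "step_arm", "body": {"rows": [{"fingers":1,"slide":[-0.3,-0.2,-0.2],"twist":0},{"fingers":1,"slide":[-0.6,-0.5,-0.5],"twist":0},{"fingers":1,"slide":[-0.8,-0.85,-0.85],"twist":0},{"fingers":1,"slide":[-0.8,-0.97,-0.94],"twist":0},{"fingers":1,"slide":[-0.8,-0.97,-0.94],"twist":0}]}}

```text
time: 41.52
position: [540.3, -160.4, 158.3]
tcp_rot: [1.869, 0.576, -1.88]
force: [0.3, -0.4, -5.5]
gripper_width: 39.0
```

{"method": "step_arm", "body": {"rows": [{"fingers":1,"slide":[0,-0.4,-0.4],"twist":0},{"fingers":1,"slide":[0,-0.75,-0.75],"twist":0},{"fingers":1,"slide":[0,-0.97,-0.94],"twist":0},{"fingers":1,"slide":[0,-0.97,-0.94],"twist":0}]}}

```text
time: 41.85
position: [557.8, -50.6, 156.1]
tcp_rot: [1.867, 0.579, -1.88]
force: [0.8, -0.6, -4.4]
gripper_width: 39.1
```

{"method": "step_arm", "body": {"rows": [{"fingers":1,"slide":[0,-0.4,-0.4],"twist":0},{"fingers":1,"slide":[0,-0.75,-0.75],"twist":0},{"fingers":1,"slide":[0,-0.97,-0.94],"twist":0},{"fingers":1,"slide":[0,-0.97,-0.94],"twist":0}]}}

```text
time: 42.18
position: [575.3, 59.2, 154.1]
tcp_rot: [1.865, 0.582, -1.879]
force: [0.2, -0.3, -4.5]
gripper_width: 39.1
```

```bash
python3 plan.py 610.6 261.3 150 -55.2
```

```text
t 42.18 pos [575.35  59.19 154.12] yaw -55.15 tilt 0.5455375560075774 q1,q6 0.0657577078490396 1.0344765812534635 F [ 0.15 -0.32 -4.52] w 39.14
slide [ 0.03 -1.82 -1.81] mm [   2.34 -145.72 -144.46]
yaw change -0.054032425740388135 twist 0.0006003602860043127
after turn slide [ 0.05 -1.82 -1.8 ]
```

{"method": "step_arm", "body": {"rows": [{"fingers":1,"slide":[0,-0.4,-0.4],"twist":0},{"fingers":1,"slide":[0,-0.75,-0.75],"twist":0},{"fingers":1,"slide":[0,-0.95,-0.94],"twist":0},{"fingers":1,"slide":[0,-0.95,-0.94],"twist":0}]}}

```text
time: 42.52
position: [594.1, 167.6, 152.3]
tcp_rot: [1.863, 0.584, -1.878]
force: [-1.2, -0.6, -4.4]
gripper_width: 39.2
```

{"method": "step_arm", "body": {"rows": [{"fingers":1,"slide":[0,-0.4,-0.4],"twist":0},{"fingers":1,"slide":[0,-0.7,-0.7],"twist":0},{"fingers":1,"slide":[0,-0.84,-0.83],"twist":0},{"fingers":1,"slide":[0,-0.84,-0.83],"twist":0},{"fingers":1,"slide":[0,-0.84,-0.83],"twist":0}]}}

```text
time: 42.93
position: [609.6, 260.2, 150.3]
tcp_rot: [1.861, 0.585, -1.879]
force: [-0.4, 0.0, -4.7]
gripper_width: 39.5
```

```bash
python3 plan.py 610.6 261.3 90 -55.2
python3 - <<'E'
from h import *
D=np.load('pics/w19.npz');T=D['T'];p=D['p']
cv2.imwrite('pics/w19c.png',cv2.resize(p[0:260,190:380],None,fx=2.3,fy=2.3,interpolation=3))
E
python3 wr.py w21
```

```text
t 42.93 pos [609.58 260.21 150.28] yaw -54.95 tilt 0.6279713578442289 q1,q6 0.37041925669347503 1.333428710833939 F [-0.43  0.01 -4.73] w 39.49
slide [ 0.75 -0.01 -0.03] mm [60.26 -0.47 -2.1 ]
yaw change -0.24920231622155598 twist 0.002768914624683955
after turn slide [ 0.75 -0.   -0.02]
[609.58 260.21 150.28]
```

View pics/w21.png

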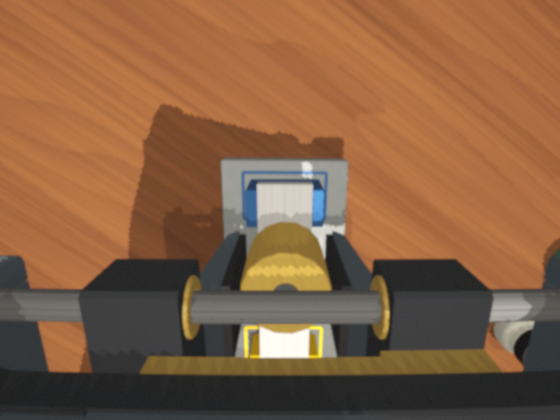

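Run:
```python
from h import *
D=np.load('pics/w21.npz');T=D['T'];p=D['p']
cv2.imwrite('pics/w21c.png',cv2.resize(p[150:300,215:355],None,fx=4,fy=4,interpolation=3))
```

```text
(no output)
```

View pics/w21c.png

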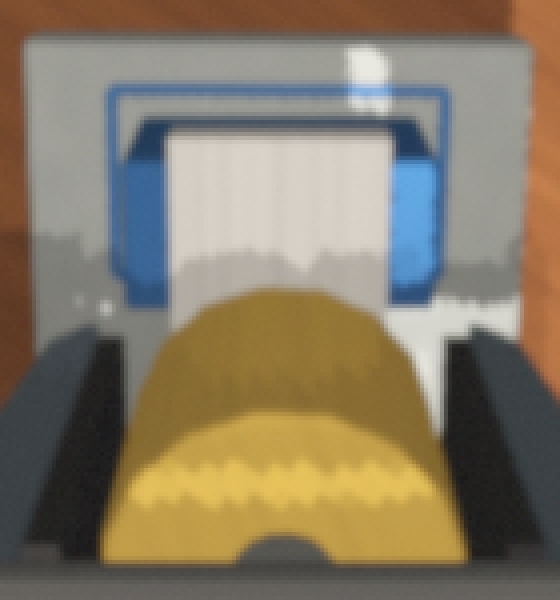

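Run:
```python
from h import *
D=np.load('pics/w21.npz');T=D['T']
f=lambda P:(np.float64(P)+.5)/4-.5+np.array([215,150])
X=onz('wrist',f([(122,158),(443,157),(434,304),(128,306)]),60,T); print(X,X.mean(0),[np.linalg.norm(X[i]-X[(i+1)%4]) for i in range(4)])
W=onz('wrist',f([(283,411),(284,290)]),T[2,3]+36.7,T); print('rear rim tool',(W-T[:3,3])@T[:3,:3])
B=onz('wrist',f([(167,133),(393,133)]),70,T);print('bar end',B,B.mean(0))
```

```text
[[606.29 294.21  60.  ]
 [641.05 245.02  60.  ]
 [616.76 228.99  60.  ]
 [582.47 277.16  60.  ]] [611.64 261.34  60.  ] [np.float64(60.2362552280641), np.float64(29.0979194542031), np.float64(59.1241312398132), np.float64(29.286254669494102)]
rear rim tool [[-36.9    0.25 -18.69]
 [-37.04   0.34 -31.84]]
bar end [[617.28 290.52  70.  ]
 [640.61 257.28  70.  ]] [628.95 273.9   70.  ]
```

```bash
python3 plan.py 611.4 261.7 90 -55.2
```

```text
t 42.98 pos [609.5  259.58 150.45] yaw -55.0 tilt 0.6285990287081368 q1,q6 0.3695742961265931 1.333460311483 F [-0.31 -0.01 -4.3 ] w 39.56
slide [ 0.76 -0.01 -0.04] mm [60.42 -0.81 -3.42]
yaw change -0.1983254991971819 twist 0.0022036166577464656
after turn slide [ 0.76 -0.01 -0.03]
```

{"method": "step_arm", "body": {"rows": [{"fingers":1,"slide":[0.15,-0.01,-0.04],"twist":0},{"fingers":1,"slide":[0.35,-0.01,-0.04],"twist":0},{"fingers":1,"slide":[0.55,-0.01,-0.04],"twist":0},{"fingers":1,"slide":[0.7,-0.01,-0.04],"twist":0},{"fingers":1,"slide":[0.7,-0.01,-0.04],"twist":0}]}}

```text
time: 43.4
position: [609.6, 259.9, 91.0]
tcp_rot: [1.857, 0.583, -1.884]
force: [-1.3, -0.3, -4.5]
gripper_width: 39.3
```

```bash
python3 plan.py 611.4 261.7 78 -55.2
```

```text
t 43.4 pos [609.59 259.93  91.01] yaw -55.06 tilt 0.8688494032711198 q1,q6 0.37004940045817847 1.3357578570002429 F [-1.29 -0.3  -4.52] w 39.29
slide [ 0.16 -0.01 -0.03] mm [12.97 -0.44 -2.7 ]
yaw change -0.14238515727672052 twist 0.0015820573030746723
after turn slide [ 0.16 -0.01 -0.03]
```

{"method": "step_arm", "body": {"rows": [{"fingers":1,"slide":[0.04,-0.005,-0.035],"twist":0},{"fingers":1,"slide":[0.08,-0.005,-0.035],"twist":0},{"fingers":1,"slide":[0.11,-0.005,-0.035],"twist":0},{"fingers":1,"slide":[0.13,-0.005,-0.035],"twist":0},{"fingers":1,"slide":[0.13,-0.005,-0.035],"twist":0}]}}

```text
time: 43.82
position: [611.6, 261.8, 80.6]
tcp_rot: [1.857, 0.583, -1.884]
force: [-0.1, 0.1, -4.2]
gripper_width: 39.1
```

```bash
python3 plan.py 611.4 261.7 77.5 -55.2
```

```text
t 43.82 pos [611.6  261.77  80.62] yaw -55.06 tilt 0.8591713200587241 q1,q6 0.37153186117566545 1.337332432648593 F [-0.1   0.11 -4.22] w 39.15
slide [ 0.04 -0.    0.  ] mm [ 3.12 -0.06  0.16]
yaw change -0.1437888336645443 twist 0.0015976537073838257
after turn slide [ 0.04 -0.    0.  ]
```

{"method": "step_arm", "body": {"rows": [{"fingers":1,"slide":[0.02,0,0],"twist":0},{"fingers":1,"slide":[0.032,0,0],"twist":0},{"fingers":1,"slide":[0.032,0,0],"twist":0},{"fingers":1,"slide":[0.032,0,0],"twist":0}]}}

```text
time: 44.15
position: [611.6, 261.8, 78.1]
tcp_rot: [1.858, 0.583, -1.884]
force: [0.3, 0.3, -3.8]
gripper_width: 39.3
```

```bash
python3 plan.py 611.4 261.7 77.5 -55.2
```

```text
t 44.15 pos [611.59 261.78  78.14] yaw -55.05 tilt 0.8546927391723492 q1,q6 0.37155268699655186 1.3373403295175328 F [ 0.3   0.35 -3.76] w 39.31
slide [ 0.01 -0.    0.  ] mm [ 0.64 -0.04  0.19]
yaw change -0.14672436099698416 twist 0.0016302706777442685
after turn slide [ 0.01 -0.    0.  ]
```

{"method": "step_arm", "body": {"rows": [{"fingers":1,"slide":[0.01,0,0],"twist":0},{"fingers":1,"slide":[0.012,0,0],"twist":0},{"fingers":1,"slide":[0.012,0,0],"twist":0}]}}

```text
time: 44.4
position: [611.7, 261.8, 77.3]
tcp_rot: [1.858, 0.583, -1.884]
force: [0.4, 0.3, -2.2]
gripper_width: 39.4
```

Touching (load dropping). Release and lift.

{"method": "step_arm", "body": {"rows": [{"fingers":1,"slide":[0.004,0,0],"twist":0},{"fingers":0.1,"slide":[0.004,0,0],"twist":0},{"fingers":-0.2,"slide":[0.004,0,0],"twist":0},{"fingers":-0.4,"slide":[0.004,0,0],"twist":0},{"fingers":-0.4,"slide":[0.004,0,0],"twist":0}]}}

```text
time: 44.82
position: [611.9, 261.9, 77.2]
tcp_rot: [1.858, 0.583, -1.884]
force: [0.8, -0.6, -0.3]
gripper_width: 58.2
```

{"method": "step_arm", "body": {"rows": [{"fingers":-0.4,"slide":[0,0,0],"twist":0},{"fingers":-0.4,"slide":[-0.2,0,0],"twist":0},{"fingers":-0.4,"slide":[-0.5,0,0],"twist":0},{"fingers":-0.4,"slide":[-0.9,0,0],"twist":0},{"fingers":-0.4,"slide":[-1,0,0],"twist":0}]}}

```text
time: 45.23
position: [614.9, 263.6, 162.9]
tcp_rot: [1.864, 0.583, -1.878]
force: [1.1, 1.2, 1.0]
gripper_width: 63.7
```

{"method": "step_arm", "body": {"rows": [{"fingers":-0.4,"slide":[0,0.3,0.3],"twist":0},{"fingers":-0.4,"slide":[0,0.6,0.6],"twist":0},{"fingers":-0.4,"slide":[0,0.9,0.9],"twist":0},{"fingers":-0.4,"slide":[0,1,1],"twist":0},{"fingers":-0.4,"slide":[0,1,1],"twist":0}]}}

```text
time: 45.65
position: [594.9, 150.1, 164.8]
tcp_rot: [1.866, 0.581, -1.879]
force: [-0.3, -0.5, 0.5]
gripper_width: 64.0
```

{"method": "step_arm", "body": {"rows": [{"fingers":-0.4,"slide":[0,0.4,0.4],"twist":0},{"fingers":-0.4,"slide":[0,0.8,0.8],"twist":0},{"fingers":-0.4,"slide":[0,1,1],"twist":0},{"fingers":-0.4,"slide":[0,1,1],"twist":0},{"fingers":-0.4,"slide":[0,1,1],"twist":0}]}}

```text
time: 46.07
position: [575.3, 38.3, 166.4]
tcp_rot: [1.868, 0.58, -1.88]
force: [-0.1, -0.6, -0.3]
gripper_width: 64.0
```

{"method": "step_arm", "body": {"rows": [{"fingers":-0.4,"slide":[0,0.4,0.4],"twist":0},{"fingers":-0.4,"slide":[0,0.8,0.8],"twist":0},{"fingers":-0.4,"slide":[0,1,1],"twist":0},{"fingers":-0.4,"slide":[0,1,1],"twist":0},{"fingers":-0.4,"slide":[0,1,1],"twist":0}]}}

```text
time: 46.48
position: [555.8, -72.8, 167.6]
tcp_rot: [1.869, 0.579, -1.88]
force: [0.5, 0.6, -0.0]
gripper_width: 63.9
```

Run:
```python
from h import *
for n,(x0,y0,x1,y1) in [("top",(90,140,290,290)),("side",(200,130,300,205))]:
    p,d=cams.read_camera(n); s=800/(x1-x0); cv2.imwrite(f"pics/{n}_22.png",cv2.resize(p[y0:y1,x0:x1],None,fx=s,fy=s,interpolation=3))
    cv2.imwrite(f"pics/{n}_22f.png",p)
    np.savez(f'pics/{n}22.npz',p=p,d=d)
    o=np.load(f'pics/{n}0.npz')['p']
    cv2.imwrite(f"pics/{n}_22d.png",cv2.absdiff(o,p))
print(manip.sense()['time'],manip.sense()['position'])
```

```text
46.5833 [555.78 -71.66 167.46]
```

View pics/top_22.png

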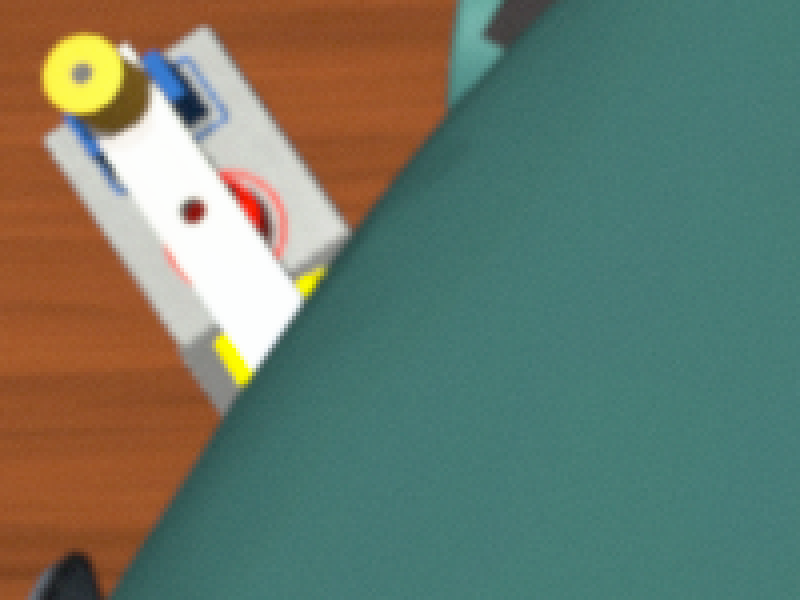

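View pics/side_22.png

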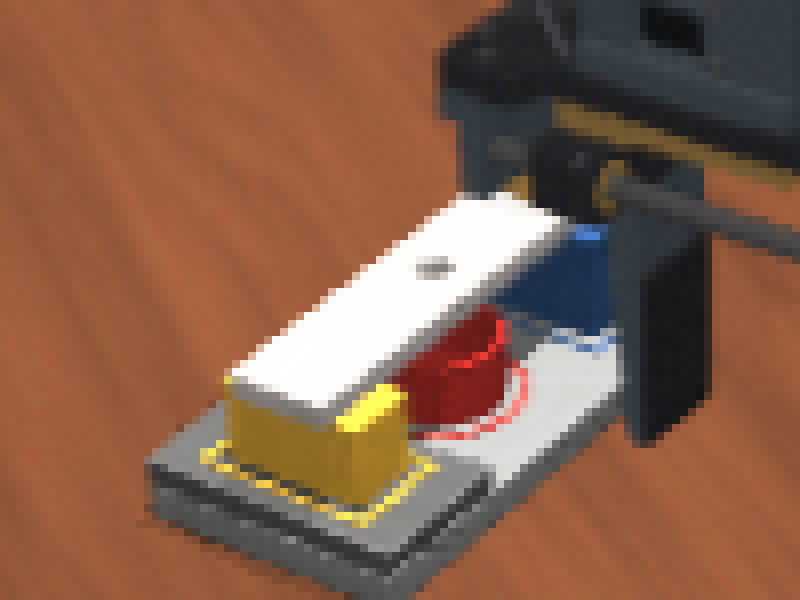

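View pics/side_22f.png

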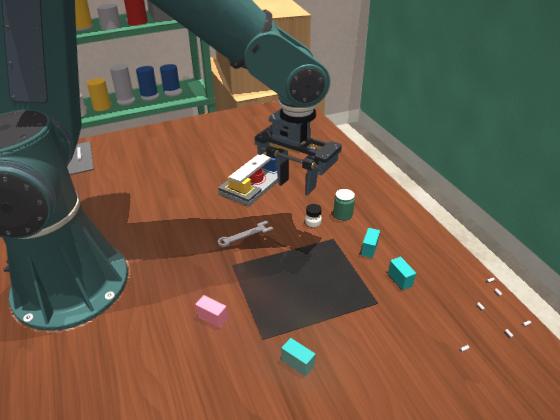

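{"method": "step_arm", "body": {"rows": [{"fingers":-0.4,"slide":[0,0.4,0.4],"twist":0},{"fingers":-0.4,"slide":[0,0.8,0.7],"twist":0},{"fingers":-0.4,"slide":[0,1,0.7],"twist":0},{"fingers":-0.4,"slide":[0,1,0.7],"twist":0},{"fingers":-0.4,"slide":[0,1,0.7],"twist":0}]}}

```text
time: 47.0
position: [556.2, -168.6, 168.1]
tcp_rot: [1.868, 0.581, -1.879]
force: [-0.3, 0.9, -0.2]
gripper_width: 63.8
```

{"method": "step_arm", "body": {"rows": [{"fingers":-0.4,"slide":[0,0.4,0.4],"twist":0},{"fingers":-0.4,"slide":[0,0.8,0.7],"twist":0},{"fingers":-0.4,"slide":[0,1,0.7],"twist":0},{"fingers":-0.4,"slide":[0,1,0.7],"twist":0},{"fingers":-0.4,"slide":[0,1,0.7],"twist":0}]}}

```text
time: 47.42
position: [556.2, -265.2, 168.5]
tcp_rot: [1.867, 0.582, -1.879]
force: [-0.7, 0.8, -0.2]
gripper_width: 63.9
```

Run:
```python
from h import *
for n,(x0,y0,x1,y1) in [("top",(90,140,290,290)),("side",(200,130,300,205))]:
    p,d=cams.read_camera(n); s=800/(x1-x0); cv2.imwrite(f"pics/{n}_23.png",cv2.resize(p[y0:y1,x0:x1],None,fx=s,fy=s,interpolation=3))
    np.savez(f'pics/{n}23.npz',p=p,d=d)
print(manip.sense()['time'],manip.sense()['position'])
```

```text
47.5167 [ 555.8 -264.4  168.5]
```

View pics/top_23.png

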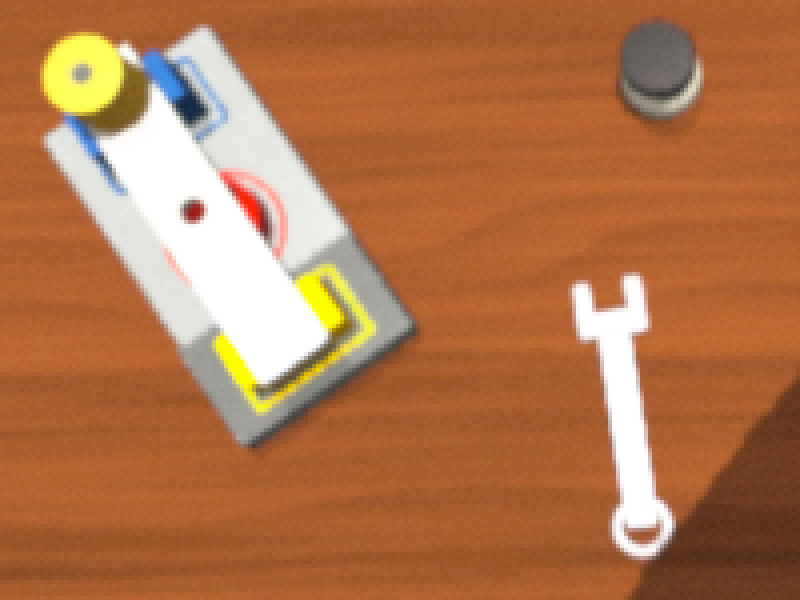

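View pics/side_23.png

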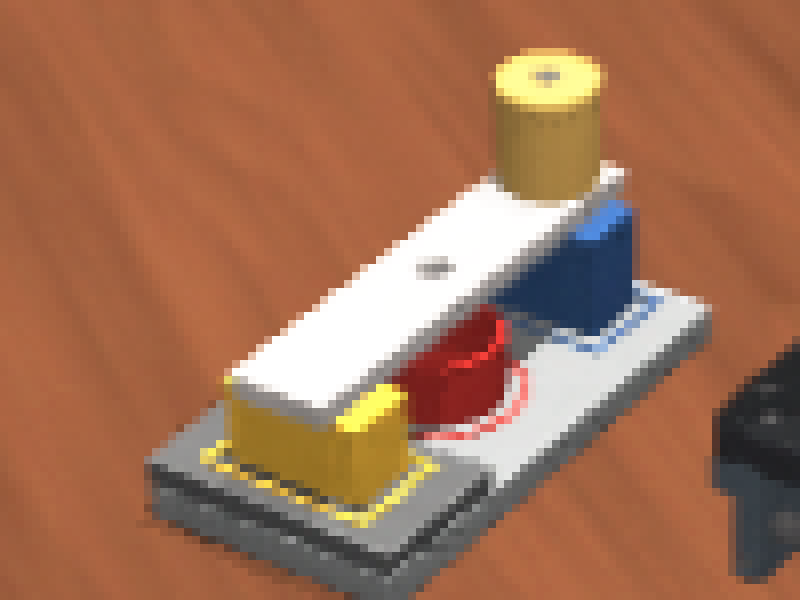

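Run:
```python
from h import *
f=lambda P,s,o:(np.float64(P)+.5)/s-.5+np.array(o)
A=lambda P:f(P,4,(90,140)); C=lambda P:f(P,8,(200,130))
for n,a,b in [('dot',(83,73),(547,76)),('hole',(193.5,210),(436,267))]:
    print(n,tri([('top',A(a),None),('side',C(b),None)]))
# depth of bar top
X=cloud('top',np.load('pics/top23.npz')['d'])
for q in [(150,130),(170,170),(215,240),(250,290),(280,340),(83,60)]:
    u,v=np.round(A(q)).astype(int);print(q,X[v-1:v+2,u-1:u+2].reshape(-1,3).mean(0))
o=np.load('pics/top0.npz')['p'];p=np.load('pics/top23.npz')['p']
for nm,(x0,y0,x1,y1) in dict(tin=(238,95,270,132),jar=(243,144,268,170),wrench=(230,205,262,282)).items():
    print(nm,cv2.absdiff(o,p)[y0:y1,x0:x1].mean())
o=np.load('pics/side0.npz')['p'];p=np.load('pics/side23.npz')['p']
print(cv2.absdiff(o,p)[185:225,300:360].mean(),cv2.absdiff(o,p)[220:250,215:275].mean())
```

```text
dot (array([611.89, 259.88, 114.39]), [np.float64(0.40208060710137655), np.float64(0.4020806071016386)])
hole (array([551.19, 218.12,  69.82]), [np.float64(0.23046349738185795), np.float64(0.2304634973819628)])
(150, 130) [593.91 241.74  71.38]
(170, 170) [572.83 231.04  70.21]
(215, 240) [534.58 206.88  71.13]
(250, 290) [509.54 187.98  70.78]
(280, 340) [482.81 171.42  70.14]
(83, 60) [617.84 260.37 115.45]
tin 7.847128378378378
jar 12.07846153846154
wrench 11.321428571428571
44.546527777777776 17.831481481481482
```

Run:
```python
from h import *
o=cv2.cvtColor(np.load('pics/top0.npz')['p'],6).astype(np.float32);p=cv2.cvtColor(np.load('pics/top23.npz')['p'],6).astype(np.float32)
for nm,(x0,y0,x1,y1) in dict(tin=(238,95,270,132),jar=(243,144,268,170),wrench=(230,205,262,282)).items():
    r=cv2.matchTemplate(p[y0-6:y1+6,x0-6:x1+6],o[y0:y1,x0:x1],cv2.TM_CCOEFF_NORMED); _,m,_,l=cv2.minMaxLoc(r); print(nm,m,np.array(l)-6)
print(manip.sense()['force'],manip.sense()['joint_velocities'])
print(manip.finish_job())
```

```text
tin 0.998197078704834 [0 0]
jar 0.9958792328834534 [0 0]
wrench 0.9899094104766846 [0 0]
[ 0.21 -0.59 -0.05] [ 0.   -0.01  0.   -0.   -0.   -0.  ]
the job is handed in; nothing more can be done
None
```

The set-up is done and handed in at about 47.5 s of the 141 s limit. I placed the parts in the order asked: yellow riser, blue riser, dish, bar, weight. All are released, and the arm is parked clear over the empty mat.

**Last checks (top and side cameras):**
- **Bar:** it lies level. Its top reads 70–71 mm along its length, against 70 mm expected.
- **Hole:** it is at (551.2, 218.1), about 1.5 mm from the ring centre as those cameras measured it. The red dish shows through the hole.
- **Weight:** its dot is 73.7 mm from the hole along the plate's direction, against 73.5 mm for the middle of the blue riser. Its top is at 114.4 mm, so it stands upright on the bar.
- **Risers and dish:** in the pictures both risers sit lengthwise inside their outlines and the dish is in the ring.
- **Tin, jar and wrench:** none shows any shift in the top view (0 pixels).

**What disagreed:**
- **Gripper tips:** the wrist and side cameras showed the real fingertips about 29 mm shorter than the text says. The first try at the yellow riser therefore closed on air above it without touching anything. I used the measured tip position from then on.
- **Camera agreement:** wrist and fixed cameras differed by 1–3 mm, so I averaged them.
- **Tool tilt:** the tool was up to about 0.9° off vertical when setting parts down. The parts settled flat once released.

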